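# Change over the refill bottles in a bathroom dispenser dock

### The arm

A 6-joint arm with a two-finger parallel gripper is mounted at the origin on the work surface. World frame = base frame: x ahead of the robot, y to its left, z up, the work surface at z = 0. Lengths are in mm, angles in degrees, forces in N, time in s.
With the tool pointing down it reaches from about 300 to 850 mm from the base axis. Payload 4.2 kg.
Tool frame: the origin (TCP) lies midway between the tips of the shut fingers; the grasp point (between the pads) lies 19 mm behind it; z points along the fingers, y is the direction in which the jaws open and shut (so a half turn about z gives the same grasp; the last joint's range is limited). The gripper opens to 91 mm and grips with 3 to 60 N. Pads are 32 mm wide; open, the fingers measure 118 mm over their backs; the gripper's body (76 mm by 178 mm) begins 60 mm behind the grasp point.
Start: joints at [-77.006, 18.312, 89.639, -0, 72.044, -1.146], TCP at [140.476, -557.593, 213.976] pointing down, gripper open.
Joint ranges: [-177.97, 177.97], [-48.28, 115.42], [12.27, 149.76], [-77.06, 257.06], [2.81, 150.46], [-146.56, 146.56]. Speed limits (degrees/s): [147.25, 147.25, 180, 180, 180, 180].

### API

Orientations are given as [roll, pitch, yaw] about the fixed x, y, z axes, in that order (R = Rz(yaw) Ry(pitch) Rx(roll)).
In Python, from workcell import env gives the robot as it stands.
- The arm moves only by the shell command python3 -m jog 'ROWS' [FORCE]. ROWS is JSON, a list of rows, each an object of numbers: "dx", "dy", "dz": the shift along the world's x, y, z in m; "wx", "wy", "wz": the turn, a rotation vector about the world's x, y, z in rad; "grip": the gripper's target within -1 to 1 (shut at 1, half-way at 0, fully open at -1). In form: [{"dx": .., "dy": .., "dz": .., "wx": .., "wy": .., "wz": .., "grip": ..}, ...]. A call has 1 to 10 rows; each row shifts and turns the commanded pose from where the row before left it; what a row does not reach is not made up. A row lasts 1/10 s, in which the tool goes at most 50 mm and 8.59 degrees, less where a joint would pass 70% of its speed; a pose out of reach is approached as far as the arm can. A call with a gripper value outside its range is refused whole. The fingers move at their own pace and stop on an object; FORCE is the grip in N (left out, the last holds). Time passes only in rows, so rows that do not move let the fingers close. It gives the time, the measured TCP pose, the force and the opening at its end, in the units of the state.
- env.state(): the state, without advancing time (a new reading comes with each control period).
- env.grab_frame(name): name is "side" or "top"; returns the picture (480x640x3 uint8, red, green, blue); there is no depth.
- env.get_calibration(name): a dict with "fx", "fy", "cx", "cy" (pixels), "R" (3x3) and "t" (3): a world point X has camera coordinates R X + t. Camera axes: x right, y down, z forward; pixel columns grow to the right and rows downward; lengths in mm; the calibration is good to about 2 mm. A picture is of the moment at which its call begins. get_calibration takes no time and is no camera call.
- env.job_done(): hands the job in, once; it reports no verdict.
The state is a dict: "time_s": time; "qpos": joint angles; "qvel": joint speeds; "effort": joint torques, N m; "ee_pos": TCP position; "ee_rot": TCP orientation; "force": force on the tool from outside, world axes, zero at the start; "torque": the same for the moment, N m; "gripper_width": finger opening in mm.
Only numpy, scipy, OpenCV 4.12 (cv2) and the standard library are available. Lean on these libraries where they do the work, as an engineer would, in place of code of your own. Each camera call takes 0.05 s, during which the arm holds its last target. There are 200 camera calls.

### The job

Change over the refills in the dispenser dock: put every clear empty bottle from the dock into the wicker basket, and stand each coloured refill upright in the ring of its own colour, turned so that its red key drops into the notch and it sits fully home. When all that is done, take the yellow-handled pin, press the recessed red reset button fully down with its tip, and stand the pin back in its wooden stand. Leave the other things on the counter where they are.

Things in the scene. Friction and masses are not known exactly. Their poses are not given: they have to be found in the camera images.
- soap: full soap refill bottle, loose, 0.2 kg: green body 44 mm across, white round cap 31 mm across from 90 mm up to the top at 124 mm (grip the cap from above). A red key 8 mm wide, 8 mm high sticks out of the foot to 32 mm from the axis. Origin: centre of the underside; z up; x points to the key (so does a red stripe on the cap). Stands at any angle. May be absent
- shampoo: full shampoo refill bottle, loose, 0.2 kg: blue body 44 mm across, white round cap 31 mm across from 90 mm up to the top at 124 mm (grip the cap from above). A red key 8 mm wide, 8 mm high sticks out of the foot to 32 mm from the axis. Origin: centre of the underside; z up; x points to the key (so does a red stripe on the cap). Stands at any angle. May be absent
- lotion: full lotion refill bottle, loose, 0.2 kg: orange body 44 mm across, white round cap 31 mm across from 90 mm up to the top at 124 mm (grip the cap from above). A red key 8 mm wide, 8 mm high sticks out of the foot to 32 mm from the axis. Origin: centre of the underside; z up; x points to the key (so does a red stripe on the cap). Stands at any angle. May be absent
- soap_key (a point): the key of the soap bottle, 30 mm out along the bottle's x, 4 mm above its underside
- shampoo_key (a point): the key of the shampoo bottle, 30 mm out along the bottle's x, 4 mm above its underside
- lotion_key (a point): the key of the lotion bottle, 30 mm out along the bottle's x, 4 mm above its underside
- ring_soap: green ring for the soap bottle, fixed on the dock: 4 mm floor, wall 51 mm inside, 63 mm outside, 18 mm high, with one notch 12 mm wide for the key; a white stripe points out of it. Origin: centre of the underside, 20 mm above the counter; x points out through the notch. A bottle fully home stands 4 mm above the origin; with the key on the wall it is too high or leans. Pitch 100 mm
- ring_shampoo: blue ring for the shampoo bottle, fixed on the dock: 4 mm floor, wall 51 mm inside, 63 mm outside, 18 mm high, with one notch 12 mm wide for the key; a white stripe points out of it. Origin: centre of the underside, 20 mm above the counter; x points out through the notch. A bottle fully home stands 4 mm above the origin; with the key on the wall it is too high or leans. Pitch 100 mm
- ring_lotion: orange ring for the lotion bottle, fixed on the dock: 4 mm floor, wall 51 mm inside, 63 mm outside, 18 mm high, with one notch 12 mm wide for the key; a white stripe points out of it. Origin: centre of the underside, 20 mm above the counter; x points out through the notch. A bottle fully home stands 4 mm above the origin; with the key on the wall it is too high or leans. Pitch 100 mm
- empty1: empty bottle: same shape, sizes, key and axes as the refills, but colourless clear with a grey cap, 0.06 kg; stands home in one of the rings at the start, key in notch (lift it straight up). May be absent
- empty2: empty bottle: same shape, sizes, key and axes as the refills, but colourless clear with a grey cap, 0.06 kg; stands home in one of the rings at the start, key in notch (lift it straight up). May be absent
- empty3: empty bottle: same shape, sizes, key and axes as the refills, but colourless clear with a grey cap, 0.06 kg; stands home in one of the rings at the start, key in notch (lift it straight up). May be absent
- dock: dispenser dock, fixed grey plate 130 x 420 mm, 20 mm thick, that carries the three rings in a row and, at its right (-y) end, a light grey control block 60 x 60 mm whose top is 46 mm above the counter. Origin: centre of its underside, y along the row
- reset_top (a point): top centre of the red reset button, 13 mm across, at the bottom of a 16 mm square well in the control block (yellow frame around the well); released it lies 12 mm below the block's top
- reset (a joint): reset button travel in m: 0 released, 0.005 fully down; sprung, about 1 N to start and 4 N fully down; it comes back by itself
- pin: reset pin: steel pin 6 mm across and 50 mm long, above it a yellow flange 25 mm across (50 to 54 mm) and a round yellow grip 16 mm across (54 to 92 mm); 40 g. Origin: the pin's tip, z up along it to the grip. Stands upright in the pin stand at the start
- pin_stand: wooden pin stand, fixed, 50 x 50 mm and 56 mm high with a 14 mm square hole right through in the middle; the pin's flange rests on its top, so that the tip hangs 6 mm above the origin. Origin: centre of the underside
- basket: brown wicker basket, loose, 0.8 kg, open on top, 180 x 240 mm outside (x, y), 85 mm high, walls 8 mm, floor 8 mm. Origin: centre of the underside
- tumbler: bystander: blue tumbler, 72 mm across, 100 mm high; origin centre of underside
- cream_jar: bystander: white jar with wooden lid, 64 mm across, 55 mm high; origin centre of underside
- hairbrush: bystander: wooden hairbrush lying down, 210 mm long, 22 mm high; origin between head and handle
- comb: bystander: dark comb lying flat, 160 x 30 x 6 mm; origin centre of underside

How it is judged (in metres and radians):
On the way, in this order (a step that is already met when the one before it is completed fails the run):
1. every empty is in the basket and every refill sits home in the ring of its colour, key in the notch (horizontal distance between soap and ring_soap below 0.005 m and z of soap in the frame of ring_soap below 0.0075 m and angle between each of soap, shampoo, lotion's own z axis and vertical below 0.08 rad and angle between the x axis of soap and the x axis of ring_soap, either way round below 0.2 rad and x of soap_key in the frame of ring_soap above 0.02 m and horizontal distance between shampoo and ring_shampoo below 0.005 m and z of shampoo in the frame of ring_shampoo below 0.0075 m and angle between the x axis of shampoo and the x axis of ring_shampoo, either way round below 0.2 rad and x of shampoo_key in the frame of ring_shampoo above 0.02 m and horizontal distance between lotion and ring_lotion below 0.005 m and z of lotion in the frame of ring_lotion below 0.0075 m and angle between the x axis of lotion and the x axis of ring_lotion, either way round below 0.2 rad and x of lotion_key in the frame of ring_lotion above 0.02 m and x of empty1 in the frame of basket between -0.09 and 0.09 m and y of empty1 in the frame of basket between -0.12 and 0.12 m and z of empty1 in the frame of basket between -0.01 and 0.075 m and x of empty2 in the frame of basket between -0.09 and 0.09 m and y of empty2 in the frame of basket between -0.12 and 0.12 m and z of empty2 in the frame of basket between -0.01 and 0.075 m and x of empty3 in the frame of basket between -0.09 and 0.09 m and y of empty3 in the frame of basket between -0.12 and 0.12 m and z of empty3 in the frame of basket between -0.01 and 0.075 m), for 0.2 s.
2. the reset button is pressed fully down with the tip of the pin (value of joint reset above 0.0038 m and contact force between pin and dock above 0.5 N and distance between pin and reset_top below 0.009 m), for 0.1 s.
At the end, for the whole second after the job is handed in: refills upright, within 5 mm of their ring's centre, underside within 3.5 mm of its floor, key in notch; empties inside the basket, standing or lying, foot below the rim; button released; pin upright in its stand, flange within 6 mm of the top; all at rest (all of step 1 and horizontal distance between pin and pin_stand below 0.009 m and z of pin in the frame of pin_stand below 0.012 m and angle between pin's own z axis and vertical below 0.12 rad and value of joint reset below 0.0015 m and linear speed of each of soap, shampoo, lotion, empty1, empty2, empty3, pin, basket below 0.03 m/s); the robot touches nothing.
It fails at once if the tumbler is shoved more than 5 cm or knocked over (distance of tumbler from where it was at the start of the episode above 0.05 m or angle between tumbler's own z axis and vertical above 0.7 rad).
It fails at once if the cream jar is shoved more than 5 cm or knocked over (distance of cream_jar from where it was at the start of the episode above 0.05 m or angle between cream_jar's own z axis and vertical above 0.7 rad).
It fails at once if the hairbrush is shoved more than 5 cm or knocked over (distance of hairbrush from where it was at the start of the episode above 0.05 m or angle between hairbrush's own z axis and vertical above 0.7 rad).
It fails at once if the comb is shoved more than 5 cm or knocked over (distance of comb from where it was at the start of the episode above 0.05 m or angle between comb's own z axis and vertical above 0.7 rad).
Of soap, shampoo, lotion only 2 to 3 are there at a start; the rules pass over those that are not, and their reading is None.
Of empty1, empty2, empty3 only 2 to 3 are there at a start; the rules pass over those that are not, and their reading is None.
At some moment in a run one of basket may be knocked a few centimetres aside while the robot is not near it.
It also fails if it takes over 210 s, if anything falls off the work surface, if the arm or the gripper's body presses on something with over 40 N, if the wrist force passes 120 N, or if a joint passes its speed limit or range.

## Working session

There is one attempt and no reset: what is moved stays moved. The work goes in short steps, Python scripts to look and compute and a shell command to move; the robot and the scene stay as the last step left them, time stands still between calls to the robot, and variables do not carry over. Pictures are saved under pics/ and viewed, about 12 in all and at most 16, crops included, and the job is handed in when it is done.

```bash
ls; mkdir -p pics; python3 - <<'E'
from workcell import env
import cv2
for n in("top","side"):
    im=env.grab_frame(n); cv2.imwrite(f"pics/{n}0.png",im[:,:,::-1])
    c=env.get_calibration(n); print(n,{k:(v.round(3).tolist() if hasattr(v,'round') and hasattr(v,'tolist') else v) for k,v in c.items()})
s=env.state();print(s)
E
```

```text
pics
top {'fx': 452.54501164206147, 'fy': 452.54501164206147, 'cx': 322.55598123612305, 'cy': 241.1888419487296, 'R': [[-0.007, -1.0, -0.008], [-0.986, 0.008, -0.169], [0.169, 0.007, -0.986]], 't': [73.216, 512.63, 1013.861]}
side {'fx': 463.42497947527005, 'fy': 463.42497947527005, 'cx': 315.4088255238217, 'cy': 238.16225348110208, 'R': [[-0.95, -0.313, 0.021], [-0.232, 0.657, -0.717], [0.21, -0.686, -0.696]], 't': [506.524, 143.919, 1315.264]}
{'time_s': 0.1, 'qpos': array([-7.70067330e+01,  1.83470373e+01,  8.96980400e+01, -1.62664298e-03,
        7.20446058e+01, -1.14483089e+00]), 'qvel': array([ 0.00305954, -0.06200456, -0.20339343, -0.04171521, -0.03967749,
       -0.01380031]), 'effort': array([ 6.80809553e-04, -4.13334310e+01, -2.32510096e+01,  7.28714559e-02,
        4.22377023e-02, -5.28807846e-05]), 'ee_pos': array([ 140.35172797, -557.14827708,  213.22311528]), 'ee_rot': array([-1.79910304e+02, -2.45520776e-04,  1.41386003e+01]), 'force': array([ 1.16350152,  0.32963383, -0.67321239]), 'torque': array([ 0.02559028,  0.01906328, -0.0185579 ]), 'gripper_width': 91.28861985404691}
```

View pics/top0.png

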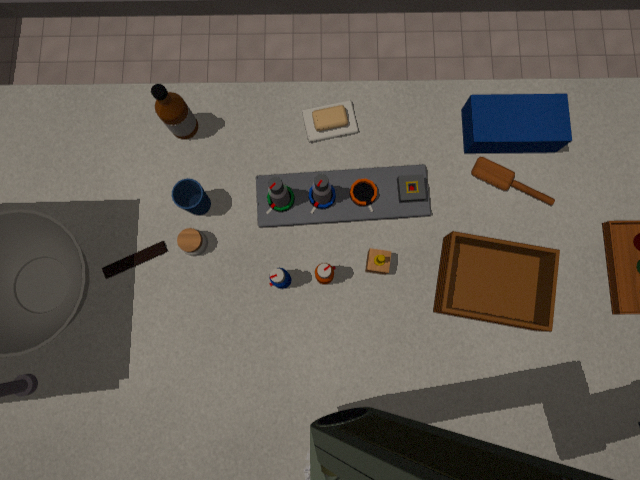

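View pics/side0.png

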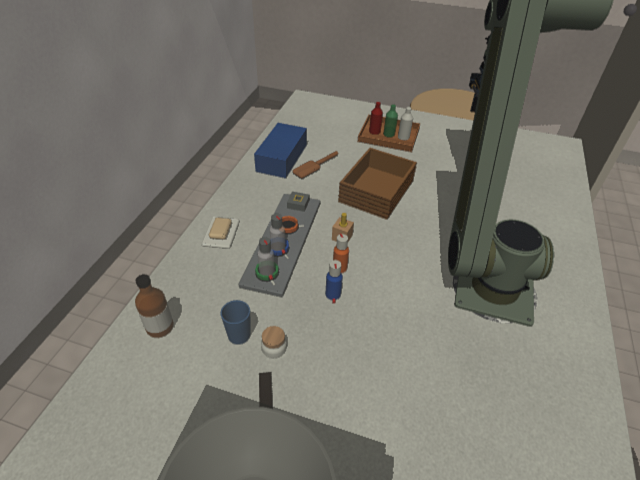

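The top view shows empties in the green ring (280,195) and the blue ring (322,192), with the orange ring (363,192) free. Shampoo is at (281,278), lotion at (325,272), the pin at (380,260) and the basket at (498,282). There is no soap bottle. I'll zoom in next.

```bash
cat > h.py <<'E'
import numpy as np, cv2
from workcell import env
def ray(n,u,v):
    c=env.get_calibration(n);R=np.array(c['R']);t=np.array(c['t'])
    return -R.T@t, R.T@np.array([(u-c['cx'])/c['fx'],(v-c['cy'])/c['fy'],1])
def onz(n,u,v,z):
    o,d=ray(n,u,v); return (o+d*(z-o[2])/d[2])
def tri(p,q):  # top px, side px -> point, miss
    (o1,d1),(o2,d2)=ray("top",*p),ray("side",*q)
    d1/=np.linalg.norm(d1);d2/=np.linalg.norm(d2)
    a=np.linalg.lstsq(np.c_[d1,-d2],o2-o1,rcond=None)[0]
    A,B=o1+a[0]*d1,o2+a[1]*d2
    return (A+B)/2,np.linalg.norm(A-B)
def proj(n,X):
    c=env.get_calibration(n);p=np.array(c['R'])@np.array(X,float)+c['t']
    return p[:2]/p[2]*[c['fx'],c['fy']]+[c['cx'],c['cy']]
def snap(n,k):
    im=env.grab_frame(n)[:,:,::-1].copy(); cv2.imwrite(f"pics/{n}{k}.png",im); return im
def crop(im,x,y,w,h,s,name):
    cv2.imwrite(f"pics/{name}.png",cv2.resize(im[y:y+h,x:x+w],None,fx=s,fy=s,interpolation=cv2.INTER_CUBIC))
def blobs(im,lo,hi,roi,amin=4):
    x,y,w,h=roi; m=cv2.inRange(cv2.cvtColor(im,cv2.COLOR_BGR2HSV)[y:y+h,x:x+w],np.array(lo),np.array(hi))
    n,l,s,c=cv2.connectedComponentsWithStats(m)
    return [(s[i,4],c[i]+[x,y],s[i,:4]+[x,y,0,0]) for i in range(1,n) if s[i,4]>=amin]
E
python3 - <<'E'
from h import *
t=cv2.imread("pics/top0.png");s=cv2.imread("pics/side0.png")
crop(t,250,160,190,135,4,"topc");crop(s,230,170,135,140,4,"sidec")
for nm,lo,hi in[("red",(0,180,90),(4,255,255)),("red2",(174,150,90),(180,255,255)),("white",(0,0,190),(180,40,255)),("orange",(5,150,80),(14,255,255)),("green",(50,130,50),(85,255,255)),("blue",(100,150,50),(120,255,255)),("yellow",(20,170,100),(32,255,255))]:
    for n,im,roi in(("top",t,(255,160,180,135)),("side",s,(235,185,125,125))):
        for b in blobs(im,lo,hi,roi): print(nm,n,b[0],b[1].round(1),b[2])
E
```

```text
red top 13 [319.1 182.6] [317 180   5   6]
red top 15 [271.9 185.4] [270 183   6   6]
red top 14 [411.5 187.7] [410 186   4   4]
red top 12 [272.5 205. ] [271 203   4   5]
red top 13 [315.7 203.8] [314 202   4   5]
red top 11 [326.7 267.3] [324 265   6   5]
red top 9 [273.1 275.9] [271 275   6   3]
red top 4 [270.5 284. ] [270 283   2   3]
orange top 208 [362.8 190.5] [350 178  27  27]
orange top 4 [411.5 190. ] [410 190   4   1]
orange top 10 [376.7 252.2] [375 250   5   5]
orange top 4 [383.5 252.8] [383 252   2   3]
orange top 4 [389.2 253.5] [389 252   2   4]
orange top 23 [369.4 259.3] [367 254   7  12]
orange top 17 [374.  265.3] [372 261   6  10]
orange top 25 [383.9 267.8] [379 263  10  10]
orange top 5 [387.2 264.8] [387 263   2   4]
orange top 76 [320.4 276.6] [315 265  16  18]
orange top 6 [371.3 268.8] [370 267   4   4]
orange top 5 [379.4 269.8] [379 269   2   3]
orange side 107 [290.1 224. ] [282 216  16  17]
orange side 206 [341.3 257.2] [334 247  14  25]
green top 26 [268.4 198.4] [267 193   4  11]
green top 54 [282.4 207.1] [274 201  18  10]
blue top 45 [310.5 195.2] [309 187   5  16]
blue top 88 [327.9 200.1] [318 186  17  22]
blue top 57 [279.6 282.9] [270 277  18  11]
blue side 4 [287.  244.5] [287 243   1   4]
blue side 52 [333.6 278.3] [327 274  14   8]
yellow top 57 [411.8 186.6] [406 181  13  12]
yellow top 80 [379.1 259.4] [374 255  11  11]
yellow side 5 [343.8 214.6] [343 214   3   2]
```

View pics/topc.png

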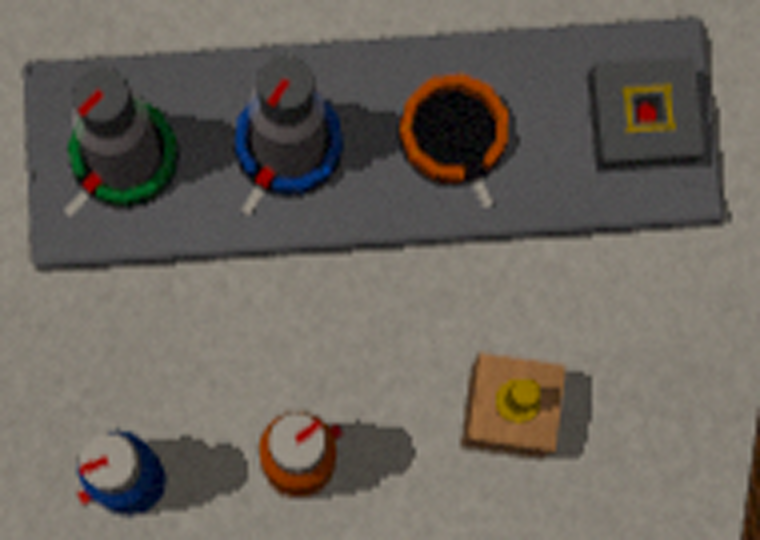

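View pics/sidec.png

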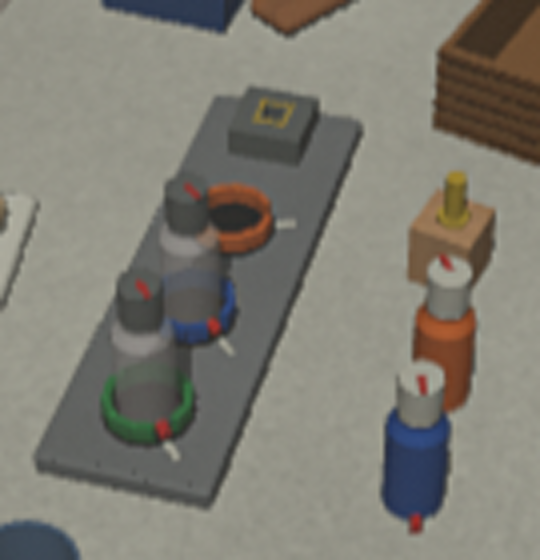

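```bash
python3 - <<'E'
from h import *
T=lambda x,y:(250+(x+.5)/4-.5,160+(y+.5)/4-.5)
S=lambda x,y:(230+(x+.5)/4-.5,170+(y+.5)/4-.5)
P=lambda nm,t,z,s=None:print(nm,onz("top",*T(*t),z).round(1), *( (onz("side",*S(*s),z).round(1),*[np.round(a,1) for a in tri(T(*t),S(*s))]) if s else ()))
P("keyB",(265,177),30,(215,326));P("strB",(249,212),20,(232,352))
P("keyG",(93,182),30,(164,429));P("strG",(69,213),20,(178,457))
P("strOi",(478,183),20,(276,224));P("strO",(488,206),20,(295,223))
P("capG",(103,88),148,(139,284));P("capB",(285,82),148,(187,189))
P("cap sh",(107,460),124,(421,378));P("key sh",(84,497),6,(416,523))
P("cap lo",(297,442),124,(449,270));P("key lo",(335,431),6)
P("pin",(526,391),98,(456,178));P("well",(649,109),46,(273,112))
for c in[(479,353),(565,363),(556,454),(465,445)]:P("stand",c,56)
for c in[(25,63),(703,17),(725,222),(38,268)]:P("dock",c,20)
t=cv2.imread("pics/top0.png")
for nm,lo,hi,roi in[("O",(5,150,60),(14,255,255),(345,172,40,38)),("G",(50,110,40),(85,255,255),(262,172,36,45)),("B",(100,150,40),(120,255,255),(303,172,36,45))]:
    x,y,w,h=roi;m=cv2.inRange(cv2.cvtColor(t,cv2.COLOR_BGR2HSV)[y:y+h,x:x+w],lo,hi)
    p=np.array([onz("top",b+x,a+y,38)[:2] for a,b in np.argwhere(m)])
    c,r=cv2.minEnclosingCircle(p.astype(np.float32)); print("ring",nm,np.round(c,1),round(r,1))
# caps of refills
for nm,roi in[("sh",(262,258,30,35)),("lo",(308,255,30,35))]:
    for b in blobs(t,(0,0,165),(180,60,255),roi,20): print(nm,b[0],b[1],b[2],onz("top",b[2][0]+b[2][2]/2-.5,b[2][1]+b[2][3]/2-.5,122).round(1))
b=t.copy();bl=blobs(t,(8,80,30),(18,255,200),(425,220,145,120),200)
for q in bl:print("basket",q[0],q[1],q[2])
x,y,w,h=425,220,145,120
m=cv2.inRange(cv2.cvtColor(t,cv2.COLOR_BGR2HSV)[y:y+h,x:x+w],(5,90,20),(20,255,255))
pts=np.argwhere(m)[:,::-1]+[x,y]
r=cv2.minAreaRect(np.array([onz("top",u,v,85)[:2] for u,v in pts],np.float32));print(r)
E
```

```text
keyB [606.7  84.8  30. ] [605.1  85.5  30. ] [606.1  84.7  29.2] 1.4
strB [587.6  94.8  20. ] [587.6  97.2  20. ] [588.3  94.9  17.4] 0.3
keyG [604.5 188.2  30. ] [602.6 190.7  30. ] [604.4 188.4  27.2] 1.6
strG [587.9 203.7  20. ] [587.5 203.3  20. ] [587.6 203.6  20.4] 0.5
strOi [604.3 -44.   20. ] [603.9 -44.   20. ] [604.1 -44.   20. ] 0.4
strO [590.  -49.6  20. ] [590.2 -50.1  20. ] [590.  -49.6  20.4] 0.1
capG [626.4 169.3 148. ] [622.  172.2 148. ] [625.3 169.3 145.2] 3.8
capB [628.8  71.3 148. ] [627.1  73.7 148. ] [628.9  71.2 145.7] 1.3
cap sh [427.9 167.7 124. ] [427.1 169.8 124. ] [427.8 167.9 121.9] 0.6
key sh [417.4 194.2   6. ] [417.4 193.7   6. ] [417.3 194.1   6.6] 0.1
cap lo [436.8  66.4 124. ] [437.5  66.6 124. ] [437.2  66.4 123.8] 0.8
key lo [455.8  44.    6. ]
pin [466.7 -59.7  98. ] [465.5 -56.9  98. ] [466.7 -60.1  95.1] 0.8
well [ 642.1 -144.    46. ] [ 642.2 -144.    46. ] [ 642.2 -144.    45.9] 0.1
stand [494.6 -38.5  56. ]
stand [488.4 -87.8  56. ]
stand [436.  -80.9  56. ]
stand [441.5 -29.2  56. ]
dock [682.6 232.   20. ]
dock [ 708.  -184.7   20. ]
dock [ 578.8 -192.1   20. ]
dock [554.1 221.9  20. ]
ring O [635.1 -27.6] 33.8
ring G [621.9 169.6] 32.5
ring B [627.7  70.6] 32.4
basket 9834 [496.92861501 281.1612772 ] [433 231 127 101]Traceback (most recent call last):
  File "<stdin>", line 27, in <module>
  File "h.py", line 7, in onz
    o,d=ray(n,u,v); return (o+d*(z-o[2])/d[2])
        ~~~^^^^^^^
  File "h.py", line 4, in ray
    c=env.get_calibration(n);R=np.array(c['R']);t=np.array(c['t'])
ValueError: time passes only in moves, steps and waits
```

```bash
cat >> h.py <<'E'
CAL={n:{k:np.array(v) for k,v in env.get_calibration(n).items()} for n in("top","side")}
def ray(n,u,v):
    c=CAL[n]; return -c['R'].T@c['t'], c['R'].T@np.array([(u-c['cx'])/c['fx'],(v-c['cy'])/c['fy'],1])
def basket(t):
    x,y,w,h=420,215,150,125
    m=cv2.inRange(cv2.cvtColor(t,cv2.COLOR_BGR2HSV)[y:y+h,x:x+w],(5,90,20),(20,255,255))
    c=max(cv2.findContours(m,cv2.RETR_EXTERNAL,cv2.CHAIN_APPROX_NONE)[0],key=cv2.contourArea)[:,0]+[x,y]
    return cv2.minAreaRect(np.array([onz("top",u,v,85)[:2] for u,v in c],np.float32))
E
python3 - <<'E'
from h import *
print(basket(cv2.imread("pics/top0.png")), env.state()['ee_pos'],env.state()['time_s'])
E
```

```text
((415.7808532714844, -314.37109375), (259.10797119140625, 185.4847412109375), 79.29536437988281) [ 140.35172797 -557.14827708  213.22311528] 0.1
```

```bash
python3 -m jog '[{"dz":0.04,"grip":0},{"dz":0.04},{"dx":0.024,"dy":0.0364},{"dx":0.024,"dy":0.0364},{"dx":0.024,"dy":0.0364},{"dx":0.024,"dy":0.0364},{"dx":0.024,"dy":0.0364},{"dx":0.024,"dy":0.0364},{"dx":0.024,"dy":0.0364},{"dx":0.024,"dy":0.0364}]' 20
python3 -m jog '[{"dx":0.024,"dy":0.0364},{"dx":0.024,"dy":0.0364},{"dx":0.024,"dy":0.0364},{"dx":0.024,"dy":0.0364},{"dx":0.024,"dy":0.0364},{"dx":0.024,"dy":0.0364},{"dx":0.024,"dy":0.0364},{"dx":0.024,"dy":0.0364},{"dx":0.024,"dy":0.0364},{"dx":0.024,"dy":0.0364}]'
python3 -m jog '[{"dx":0.024,"dy":0.0364},{"dx":0.024,"dy":0.0364},{}]'
```

```text
invalid input
invalid input
invalid input
```

```bash
python3 -m jog '[{"dx":0,"dy":0,"dz":0.04,"grip":0}]' 20;  python3 -m jog '[{"dx":0,"dy":0,"dz":0.04,"wx":0,"wy":0,"wz":0,"grip":0}]' 20
```

```text
time_s: 0.2
ee_pos: [139.6, -554.1, 248.5]
ee_rot: [-179.2, -0.0, 14.1]
force: [-0.4, -1.7, 0.1]
gripper_width: 86.0invalid input
```

```bash
python3 -m jog '[{"dx":0.024,"dy":0.0364,"dz":0,"grip":0},{"dx":0.024,"dy":0.0364,"dz":0,"grip":0}]' 20
```

```text
invalid input
```

```bash
python3 -m jog '[{"dx":0,"dy":0,"dz":0.04,"wx":0,"wy":0,"wz":0,"grip":0}]' 20
```

```text
time_s: 0.3
ee_pos: [140.2, -556.6, 293.2]
ee_rot: [-179.7, -0.0, 14.1]
force: [0.4, -0.3, 0.3]
gripper_width: 78.2
```

```bash
python3 -m jog '[{"dz":0.02}]' 20; echo; python3 -m jog '[{"dx":0.024,"dy":0.0364,"dz":0,"grip":0}]'
```

```text
invalid input
invalid input
```

```bash
python3 -m jog '[{"dx":0.024,"dy":0.036,"dz":0,"wx":0,"wy":0,"wz":0,"grip":0},{"dx":0.024,"dy":0.036,"dz":0,"wx":0,"wy":0,"wz":0,"grip":0}]' 20
```

```text
time_s: 0.5
ee_pos: [188.8, -485.7, 294.6]
ee_rot: [179.9, -0.0, 14.0]
force: [0.6, 0.2, 0.6]
gripper_width: 62.0
```

```bash
python3 -m jog '[{"dx":0.024,"dy":0.036,"grip":0}]'
```

```text
invalid input
```

```bash
python3 -m jog '[{"dx":0.024,"dy":0.036}]'; python3 -m jog '[{"dx":0.024,"dy":0.036,"grip":0}]'
```

```text
invalid input
invalid input
```

```bash
python3 -m jog '[{"dx":0.024,"dy":0.036,"dz":0,"grip":0},{"dx":0.024,"dy":0.036,"dz":0,"grip":0}]'
```

```text
invalid input
```

```bash
python3 -m jog '[{"dx":0.024,"dy":0.036,"dz":0,"wx":0,"wy":0,"wz":0,"grip":0},{"dx":0.024,"dy":0.036,"dz":0,"wx":0,"wy":0,"wz":0,"grip":0}]'; python3 -m jog '[{"dx":0.024,"dy":0.036,"dz":0,"wx":0,"wy":0,"wz":0,"grip":0},{"dx":0.024,"dy":0.036,"dz":0,"wx":0,"wy":0,"wz":0,"grip":0}]' 20
```

```text
time_s: 0.7
ee_pos: [237.0, -412.0, 293.6]
ee_rot: [-180.0, -0.0, 14.1]
force: [0.0, -0.7, 0.4]
gripper_width: 46.7
time_s: 0.9
ee_pos: [284.9, -339.9, 293.7]
ee_rot: [-180.0, 0.0, 14.1]
force: [0.8, -0.4, 0.3]
gripper_width: 45.7
```

```bash
python3 -m jog '[{"dx":0.024,"dy":0.036,"dz":0,"wx":0,"wy":0,"wz":0,"grip":0},{"dx":0.024,"dy":0.036,"dz":0,"wx":0,"wy":0,"wz":0,"grip":0},{"dx":0.024,"dy":0.036,"dz":0,"wx":0,"wy":0,"wz":0,"grip":0},{"dx":0.024,"dy":0.036,"dz":0,"wx":0,"wy":0,"wz":0,"grip":0},{"dx":0.024,"dy":0.036,"dz":0,"wx":0,"wy":0,"wz":0,"grip":0},{"dx":0.024,"dy":0.036,"dz":0,"wx":0,"wy":0,"wz":0,"grip":0},{"dx":0.024,"dy":0.036,"dz":0,"wx":0,"wy":0,"wz":0,"grip":0},{"dx":0.024,"dy":0.036,"dz":0,"wx":0,"wy":0,"wz":0,"grip":0},{"dx":0.024,"dy":0.036,"dz":0,"wx":0,"wy":0,"wz":0,"grip":0},{"dx":0.024,"dy":0.036,"dz":0,"wx":0,"wy":0,"wz":0,"grip":0}]' 
python3 -m jog '[{"dx":0.024,"dy":0.036,"dz":0,"wx":0,"wy":0,"wz":0,"grip":0},{"dx":0.024,"dy":0.036,"dz":0,"wx":0,"wy":0,"wz":0,"grip":0},{"dx":0.024,"dy":0.036,"dz":0,"wx":0,"wy":0,"wz":0,"grip":0},{"dx":0.024,"dy":0.036,"dz":0,"wx":0,"wy":0,"wz":0,"grip":0},{"dx":0.003,"dy":0.009,"dz":0,"wx":0,"wy":0,"wz":0,"grip":0},{"dx":0,"dy":0,"dz":-0.03,"wx":0,"wy":0,"wz":0,"grip":0},{"dx":0,"dy":0,"dz":-0.04,"wx":0,"wy":0,"wz":0,"grip":0},{"dx":0,"dy":0,"dz":-0.04,"wx":0,"wy":0,"wz":0,"grip":0},{"dx":0,"dy":0,"dz":0,"wx":0,"wy":0,"wz":0,"grip":0}]' 
```

```text
time_s: 1.9
ee_pos: [525.0, 20.1, 293.6]
ee_rot: [180.0, 0.0, 14.2]
force: [0.8, 0.6, -0.2]
gripper_width: 45.8
time_s: 2.8
ee_pos: [619.1, 169.9, 177.7]
ee_rot: [180.0, 0.8, 14.1]
force: [-0.9, -0.1, -0.3]
gripper_width: 45.7
```

```bash
python3 - <<'E'
from h import *
s=snap("side",1);print(env.state()['ee_pos'])
crop(s,200,130,160,160,4,"s1")
E
```

```text
[621.47264885 170.52797318 181.50928001]
```

View pics/s1.png

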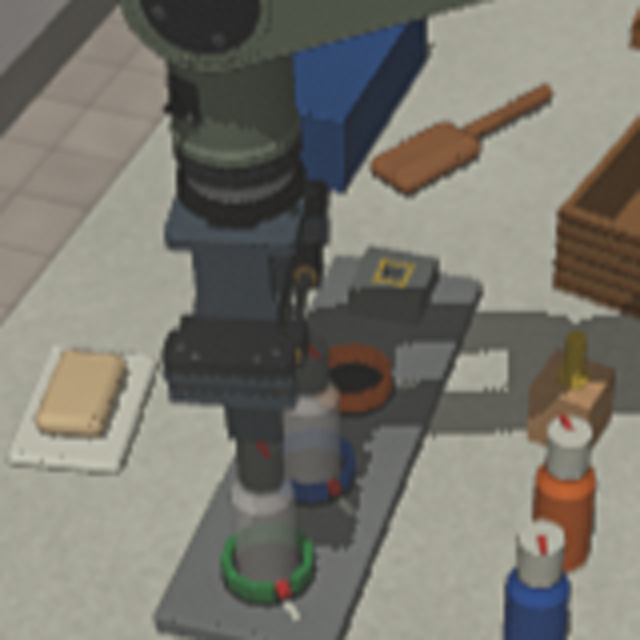

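The gripper is centred over the green-ring empty (its cap is at crop (262,455)). I'll lower, grip and lift.

```bash
python3 -m jog '[{"dx":0,"dy":0,"dz":-0.03,"wx":0,"wy":0,"wz":0,"grip":0},{"dx":0,"dy":0,"dz":-0.025,"wx":0,"wy":0,"wz":0,"grip":0},{"dx":0,"dy":0,"dz":-0.01,"wx":0,"wy":0,"wz":0,"grip":0},{"dx":0,"dy":0,"dz":0,"wx":0,"wy":0,"wz":0,"grip":0},{"dx":0,"dy":0,"dz":0,"wx":0,"wy":0,"wz":0,"grip":0}]' 15
python3 -m jog '[{"dx":0,"dy":0,"dz":0,"wx":0,"wy":0,"wz":0,"grip":1},{"dx":0,"dy":0,"dz":0,"wx":0,"wy":0,"wz":0,"grip":1},{"dx":0,"dy":0,"dz":0,"wx":0,"wy":0,"wz":0,"grip":1},{"dx":0,"dy":0,"dz":0,"wx":0,"wy":0,"wz":0,"grip":1},{"dx":0,"dy":0,"dz":0,"wx":0,"wy":0,"wz":0,"grip":1},{"dx":0,"dy":0,"dz":0,"wx":0,"wy":0,"wz":0,"grip":1}]' 15
python3 -m jog '[{"dx":0,"dy":0,"dz":0.01,"wx":0,"wy":0,"wz":0,"grip":1},{"dx":0,"dy":0,"dz":0.02,"wx":0,"wy":0,"wz":0,"grip":1},{"dx":0,"dy":0,"dz":0.03,"wx":0,"wy":0,"wz":0,"grip":1},{"dx":0,"dy":0,"dz":0.04,"wx":0,"wy":0,"wz":0,"grip":1},{"dx":0,"dy":0,"dz":0.04,"wx":0,"wy":0,"wz":0,"grip":1},{"dx":0,"dy":0,"dz":0.04,"wx":0,"wy":0,"wz":0,"grip":1},{"dx":0,"dy":0,"dz":0,"wx":0,"wy":0,"wz":0,"grip":1}]' 15
```

```text
time_s: 3.35
ee_pos: [624.8, 171.7, 121.2]
ee_rot: [180.0, -0.2, 14.1]
force: [1.9, 0.5, 0.5]
gripper_width: 45.9
time_s: 3.95
ee_pos: [624.2, 171.6, 120.3]
ee_rot: [180.0, -0.1, 14.1]
force: [-0.4, -0.9, 5.8]
gripper_width: 30.8
time_s: 4.65
ee_pos: [625.7, 172.0, 306.2]
ee_rot: [-180.0, -0.7, 14.1]
force: [-0.4, 0.1, -0.1]
gripper_width: 30.2
```

```bash
python3 -m jog '[{"dx":-0.017,"dy":-0.042,"dz":0,"wx":0,"wy":0,"wz":0,"grip":1},{"dx":-0.017,"dy":-0.042,"dz":0,"wx":0,"wy":0,"wz":0,"grip":1},{"dx":-0.017,"dy":-0.042,"dz":0,"wx":0,"wy":0,"wz":0,"grip":1},{"dx":-0.017,"dy":-0.042,"dz":0,"wx":0,"wy":0,"wz":0,"grip":1},{"dx":-0.017,"dy":-0.042,"dz":0,"wx":0,"wy":0,"wz":0,"grip":1},{"dx":-0.017,"dy":-0.042,"dz":0,"wx":0,"wy":0,"wz":0,"grip":1},{"dx":-0.017,"dy":-0.042,"dz":0,"wx":0,"wy":0,"wz":0,"grip":1},{"dx":-0.017,"dy":-0.042,"dz":0,"wx":0,"wy":0,"wz":0,"grip":1},{"dx":-0.017,"dy":-0.042,"dz":0,"wx":0,"wy":0,"wz":0,"grip":1},{"dx":-0.017,"dy":-0.042,"dz":0,"wx":0,"wy":0,"wz":0,"grip":1}]'
python3 -m jog '[{"dx":-0.017,"dy":-0.042,"dz":0,"wx":0,"wy":0,"wz":0,"grip":1},{"dx":-0.017,"dy":-0.042,"dz":0,"wx":0,"wy":0,"wz":0,"grip":1},{"dx":-0.012,"dy":-0.038,"dz":0,"wx":0,"wy":0,"wz":0,"grip":1},{"dx":0,"dy":0,"dz":0,"wx":0,"wy":0,"wz":0,"grip":1}]'
python3 - <<'E'
from h import *
t=snap("top",2);print(basket(t)); s=snap("side",2)
crop(t,400,190,200,150,4,"t2")
E
```

```text
time_s: 5.65
ee_pos: [452.0, -249.8, 298.3]
ee_rot: [-179.9, 0.1, 14.1]
force: [0.7, -0.8, 0.3]
gripper_width: 30.5
time_s: 6.05
ee_pos: [405.4, -374.3, 297.6]
ee_rot: [-180.0, 0.1, 13.8]
force: [0.1, 0.7, -0.8]
gripper_width: 30.8
((415.79022216796875, -314.321533203125), (259.0069580078125, 185.4847412109375), 79.29536437988281)
```

View pics/t2.png

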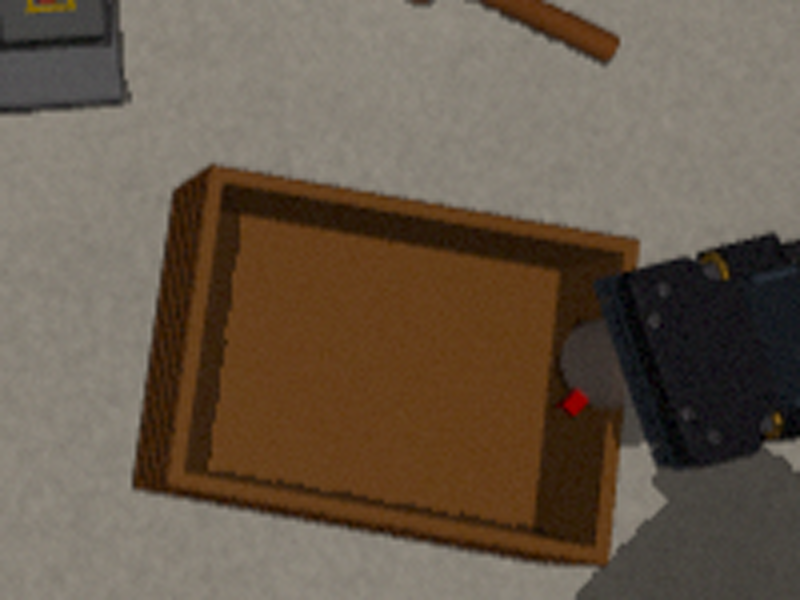

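The basket rim corners are at crop (212,165), (638,240), (608,565) and (168,488), so its centre is at crop (407,365). The bottle hangs over the basket's right part.

```bash
python3 - <<'E'
from h import *
P=[onz("top",400+x/4-.4,190+y/4-.4,85)[:2] for x,y in((212,165),(638,240),(608,565),(168,488))]
print(np.round(P),np.mean(P,0).round(1))
E
```

```text
[[ 527. -224.]
 [ 483. -458.]
 [ 305. -425.]
 [ 348. -190.]] [ 415.8 -324.1]
```

```bash
python3 -m jog '[{"dx":0,"dy":0,"dz":-0.04,"wx":0,"wy":0,"wz":0,"grip":1},{"dx":0,"dy":0,"dz":-0.04,"wx":0,"wy":0,"wz":0,"grip":1},{"dx":0,"dy":0,"dz":-0.04,"wx":0,"wy":0,"wz":0,"grip":1},{"dx":0,"dy":0,"dz":-0.03,"wx":0,"wy":0,"wz":0,"grip":1},{"dx":0,"dy":0,"dz":-0.02,"wx":0,"wy":0,"wz":0,"grip":1},{"dx":0,"dy":0,"dz":-0.015,"wx":0,"wy":0,"wz":0,"grip":1},{"dx":0,"dy":0,"dz":-0.008,"wx":0,"wy":0,"wz":0,"grip":1},{"dx":0,"dy":0,"dz":0,"wx":0,"wy":0,"wz":0,"grip":1},{"dx":0,"dy":0,"dz":0,"wx":0,"wy":0,"wz":0,"grip":1}]'
```

```text
time_s: 7.05
ee_pos: [408.2, -370.3, 106.7]
ee_rot: [179.9, -0.0, 14.2]
force: [-0.1, 0.1, -0.3]
gripper_width: 30.2
```

```bash
python3 -m jog '[{"dx":0,"dy":0,"dz":-0.001,"wx":0,"wy":0,"wz":0,"grip":0.2},{"dx":0,"dy":0,"dz":0,"wx":0,"wy":0,"wz":0,"grip":0},{"dx":0,"dy":0,"dz":0,"wx":0,"wy":0,"wz":0,"grip":0},{"dx":0,"dy":0,"dz":0,"wx":0,"wy":0,"wz":0,"grip":0},{"dx":0,"dy":0,"dz":0.02,"wx":0,"wy":0,"wz":0,"grip":0},{"dx":0,"dy":0,"dz":0.03,"wx":0,"wy":0,"wz":0,"grip":0},{"dx":0,"dy":0,"dz":0.04,"wx":0,"wy":0,"wz":0,"grip":0},{"dx":0,"dy":0,"dz":0.04,"wx":0,"wy":0,"wz":0,"grip":0},{"dx":0,"dy":0,"dz":0.04,"wx":0,"wy":0,"wz":0,"grip":0}]'
python3 -m jog '[{"dx":0.020,"dy":0.040,"dz":0.011,"wx":0,"wy":0,"wz":0,"grip":0},{"dx":0.020,"dy":0.040,"dz":0,"wx":0,"wy":0,"wz":0,"grip":0},{"dx":0.020,"dy":0.040,"dz":0,"wx":0,"wy":0,"wz":0,"grip":0},{"dx":0.020,"dy":0.040,"dz":0,"wx":0,"wy":0,"wz":0,"grip":0},{"dx":0.020,"dy":0.040,"dz":0,"wx":0,"wy":0,"wz":0,"grip":0},{"dx":0.020,"dy":0.040,"dz":0,"wx":0,"wy":0,"wz":0,"grip":0},{"dx":0.020,"dy":0.040,"dz":0,"wx":0,"wy":0,"wz":0,"grip":0},{"dx":0.020,"dy":0.040,"dz":0,"wx":0,"wy":0,"wz":0,"grip":0},{"dx":0.020,"dy":0.040,"dz":0,"wx":0,"wy":0,"wz":0,"grip":0},{"dx":0.020,"dy":0.040,"dz":0,"wx":0,"wy":0,"wz":0,"grip":0}]'
python3 -m jog '[{"dx":0.020,"dy":0.040,"dz":0,"wx":0,"wy":0,"wz":0,"grip":0},{"dx":0.002,"dy":0.002,"dz":0,"wx":0,"wy":0,"wz":0,"grip":0},{"dx":0,"dy":0,"dz":-0.04,"wx":0,"wy":0,"wz":0,"grip":0},{"dx":0,"dy":0,"dz":-0.04,"wx":0,"wy":0,"wz":0,"grip":0},{"dx":0,"dy":0,"dz":-0.02,"wx":0,"wy":0,"wz":0,"grip":0},{"dx":0,"dy":0,"dz":0,"wx":0,"wy":0,"wz":0,"grip":0}]'
python3 - <<'E'
from h import *
t=snap("top",3);s=snap("side",3);print(env.state()['ee_pos'])
a=cv2.resize(s[140:280,200:340],None,fx=3,fy=3);b=cv2.resize(t[220:340,420:570],(378,420))
cv2.imwrite("pics/c3.png",np.hstack([a,b]))
E
```

```text
time_s: 7.95
ee_pos: [407.2, -370.5, 276.7]
ee_rot: [180.0, -0.0, 14.1]
force: [0.7, -0.5, 0.4]
gripper_width: 45.7
time_s: 8.95
ee_pos: [608.0, 31.1, 286.1]
ee_rot: [180.0, -0.0, 14.1]
force: [0.1, -0.1, -0.2]
gripper_width: 45.6
time_s: 9.55
ee_pos: [627.0, 70.5, 182.4]
ee_rot: [-180.0, 0.5, 14.1]
force: [1.1, -0.7, 0.0]
gripper_width: 45.4
[629.82047163  70.93711332 186.70790807]
```

View pics/c3.png

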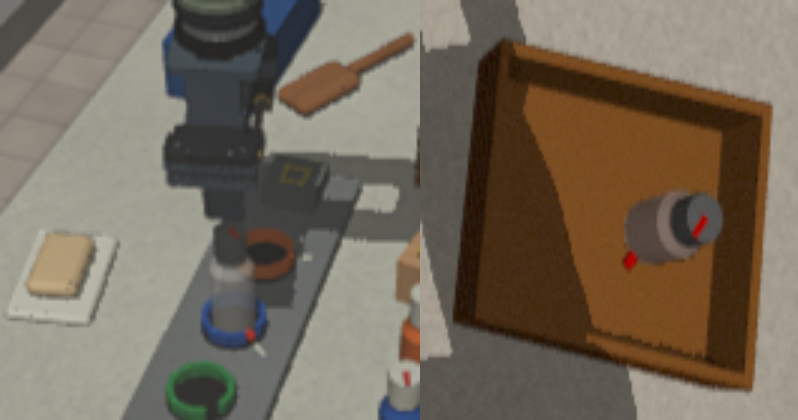

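The first empty stands in the basket, and the gripper is lined up over the blue-ring empty.

```bash
python3 -m jog '[{"dx":0,"dy":0,"dz":-0.03,"wx":0,"wy":0,"wz":0,"grip":0},{"dx":0,"dy":0,"dz":-0.025,"wx":0,"wy":0,"wz":0,"grip":0},{"dx":0,"dy":0,"dz":-0.012,"wx":0,"wy":0,"wz":0,"grip":0},{"dx":0,"dy":0,"dz":0,"wx":0,"wy":0,"wz":0,"grip":0},{"dx":0,"dy":0,"dz":0,"wx":0,"wy":0,"wz":0,"grip":0}]' 15
python3 -m jog '[{"dx":0,"dy":0,"dz":0,"wx":0,"wy":0,"wz":0,"grip":1},{"dx":0,"dy":0,"dz":0,"wx":0,"wy":0,"wz":0,"grip":1},{"dx":0,"dy":0,"dz":0,"wx":0,"wy":0,"wz":0,"grip":1},{"dx":0,"dy":0,"dz":0,"wx":0,"wy":0,"wz":0,"grip":1},{"dx":0,"dy":0,"dz":0,"wx":0,"wy":0,"wz":0,"grip":1},{"dx":0,"dy":0,"dz":0,"wx":0,"wy":0,"wz":0,"grip":1}]' 15
python3 -m jog '[{"dx":0,"dy":0,"dz":0.01,"wx":0,"wy":0,"wz":0,"grip":1},{"dx":0,"dy":0,"dz":0.02,"wx":0,"wy":0,"wz":0,"grip":1},{"dx":0,"dy":0,"dz":0.03,"wx":0,"wy":0,"wz":0,"grip":1},{"dx":0,"dy":0,"dz":0.04,"wx":0,"wy":0,"wz":0,"grip":1},{"dx":0,"dy":0,"dz":0.04,"wx":0,"wy":0,"wz":0,"grip":1},{"dx":0,"dy":0,"dz":0.04,"wx":0,"wy":0,"wz":0,"grip":1},{"dx":0,"dy":0,"dz":0,"wx":0,"wy":0,"wz":0,"grip":1}]' 15
python3 - <<'E'
from h import *
t=snap("top",4)
b,m=basket(t),cv2.inRange(cv2.cvtColor(t,cv2.COLOR_BGR2HSV),(0,0,0),(1,1,1));print(b)
E
```

```text
time_s: 10.15
ee_pos: [630.7, 71.4, 120.7]
ee_rot: [180.0, -0.2, 14.1]
force: [-0.6, -0.4, 0.3]
gripper_width: 45.7
time_s: 10.75
ee_pos: [630.3, 71.6, 120.3]
ee_rot: [180.0, -0.1, 14.1]
force: [0.2, 0.9, 6.2]
gripper_width: 30.3
time_s: 11.45
ee_pos: [631.8, 71.6, 306.0]
ee_rot: [179.9, -0.7, 14.1]
force: [0.7, -0.3, -0.3]
gripper_width: 30.6
((415.8692626953125, -314.37109375), (258.9582824707031, 186.3916473388672), 79.2044448852539)
```

```bash
python3 -m jog '[{"dx":-0.022,"dy":-0.038,"dz":0,"wx":0,"wy":0,"wz":0,"grip":1},{"dx":-0.022,"dy":-0.038,"dz":0,"wx":0,"wy":0,"wz":0,"grip":1},{"dx":-0.022,"dy":-0.038,"dz":0,"wx":0,"wy":0,"wz":0,"grip":1},{"dx":-0.022,"dy":-0.038,"dz":0,"wx":0,"wy":0,"wz":0,"grip":1},{"dx":-0.022,"dy":-0.038,"dz":0,"wx":0,"wy":0,"wz":0,"grip":1},{"dx":-0.022,"dy":-0.038,"dz":0,"wx":0,"wy":0,"wz":0,"grip":1},{"dx":-0.022,"dy":-0.038,"dz":0,"wx":0,"wy":0,"wz":0,"grip":1},{"dx":-0.022,"dy":-0.038,"dz":0,"wx":0,"wy":0,"wz":0,"grip":1},{"dx":-0.022,"dy":-0.038,"dz":0,"wx":0,"wy":0,"wz":0,"grip":1},{"dx":-0.006,"dy":-0.004,"dz":0,"wx":0,"wy":0,"wz":0,"grip":1}]'
python3 -m jog '[{"dx":0,"dy":0,"dz":-0.04,"wx":0,"wy":0,"wz":0,"grip":1},{"dx":0,"dy":0,"dz":-0.04,"wx":0,"wy":0,"wz":0,"grip":1},{"dx":0,"dy":0,"dz":-0.04,"wx":0,"wy":0,"wz":0,"grip":1},{"dx":0,"dy":0,"dz":-0.03,"wx":0,"wy":0,"wz":0,"grip":1},{"dx":0,"dy":0,"dz":-0.02,"wx":0,"wy":0,"wz":0,"grip":1},{"dx":0,"dy":0,"dz":-0.015,"wx":0,"wy":0,"wz":0,"grip":1},{"dx":0,"dy":0,"dz":-0.008,"wx":0,"wy":0,"wz":0,"grip":1},{"dx":0,"dy":0,"dz":0,"wx":0,"wy":0,"wz":0,"grip":1},{"dx":0,"dy":0,"dz":-0.001,"wx":0,"wy":0,"wz":0,"grip":1}]'
python3 -m jog '[{"dx":0,"dy":0,"dz":0,"wx":0,"wy":0,"wz":0,"grip":0.2},{"dx":0,"dy":0,"dz":0,"wx":0,"wy":0,"wz":0,"grip":0},{"dx":0,"dy":0,"dz":0,"wx":0,"wy":0,"wz":0,"grip":0},{"dx":0,"dy":0,"dz":0,"wx":0,"wy":0,"wz":0,"grip":0},{"dx":0,"dy":0,"dz":0.02,"wx":0,"wy":0,"wz":0,"grip":0},{"dx":0,"dy":0,"dz":0.03,"wx":0,"wy":0,"wz":0,"grip":0},{"dx":0,"dy":0,"dz":0.04,"wx":0,"wy":0,"wz":0,"grip":0},{"dx":0,"dy":0,"dz":0.04,"wx":0,"wy":0,"wz":0,"grip":0},{"dx":0,"dy":0,"dz":0.041,"wx":0,"wy":0,"wz":0,"grip":0}]'
```

```text
time_s: 12.5
ee_pos: [422.6, -277.5, 297.2]
ee_rot: [-179.9, 0.2, 13.9]
force: [0.6, 0.7, -0.2]
gripper_width: 30.7
time_s: 13.4
ee_pos: [425.6, -274.3, 104.9]
ee_rot: [-180.0, -0.0, 14.2]
force: [0.5, -0.1, -0.3]
gripper_width: 30.8
time_s: 14.3
ee_pos: [425.2, -274.4, 277.6]
ee_rot: [180.0, -0.0, 14.1]
force: [-0.3, -1.0, 0.0]
gripper_width: 45.3
```

```bash
python3 -m jog '[{"dx":0,"dy":0.044,"dz":0,"wx":0,"wy":0,"wz":0,"grip":0},{"dx":0,"dy":0.044,"dz":0,"wx":0,"wy":0,"wz":0,"grip":0},{"dx":0,"dy":0.044,"dz":0,"wx":0,"wy":0,"wz":0,"grip":0},{"dx":0,"dy":0.044,"dz":0,"wx":0,"wy":0,"wz":0,"grip":0},{"dx":0,"dy":0.044,"dz":0,"wx":0,"wy":0,"wz":0,"grip":0},{"dx":0,"dy":0.044,"dz":0,"wx":0,"wy":0,"wz":0,"grip":0},{"dx":0,"dy":0.044,"dz":0,"wx":0,"wy":0,"wz":0,"grip":0},{"dx":0,"dy":0.044,"dz":0,"wx":0,"wy":0,"wz":0,"grip":0},{"dx":0,"dy":0.044,"dz":0,"wx":0,"wy":0,"wz":0,"grip":0},{"dx":0.002,"dy":0.044,"dz":0,"wx":0,"wy":0,"wz":0,"grip":0}]'
python3 -m jog '[{"dx":0,"dy":0.003,"dz":-0.04,"wx":0,"wy":0,"wz":0,"grip":0},{"dx":0,"dy":0,"dz":-0.04,"wx":0,"wy":0,"wz":0,"grip":0},{"dx":0,"dy":0,"dz":-0.03,"wx":0,"wy":0,"wz":0,"grip":0},{"dx":0,"dy":0,"dz":0,"wx":0,"wy":0,"wz":0,"grip":0}]'
python3 - <<'E'
from h import *
t=snap("top",5);s=snap("side",5);print(env.state()['ee_pos'],basket(t)[0])
a=cv2.resize(s[180:320,270:410],None,fx=3,fy=3);b=cv2.resize(t[170:310,250:390],None,fx=3,fy=3)
cv2.imwrite("pics/c5.png",np.hstack([a,b])[:,:800])
E
```

```text
time_s: 15.3
ee_pos: [427.0, 167.2, 276.3]
ee_rot: [180.0, -0.0, 14.2]
force: [1.5, 1.0, 0.4]
gripper_width: 45.4
time_s: 15.7
ee_pos: [424.4, 167.5, 162.5]
ee_rot: [179.9, 0.5, 14.2]
force: [-1.4, 0.5, 0.7]
gripper_width: 45.4
[427.89770222 168.52930567 166.64696456] (415.7673034667969, -314.44281005859375)
```

View pics/c5.png

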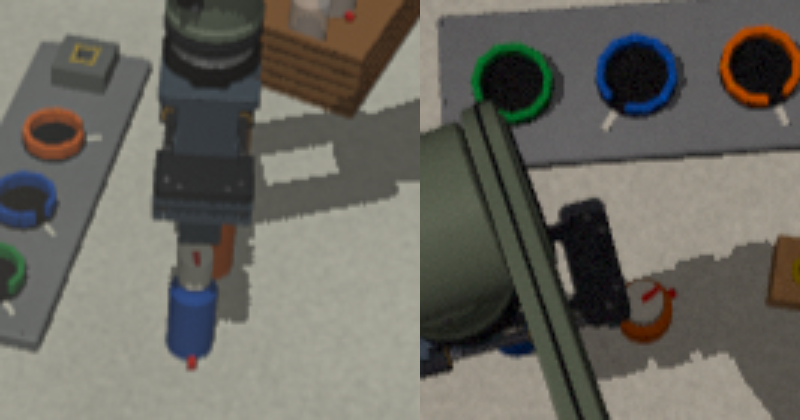

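The gripper is centred over the shampoo, and the blue and orange rings are now clear in the top view. I'll measure the ring centres and notch directions, and grip the shampoo.

```bash
python3 - <<'E'
from h import *
t=cv2.imread("pics/top5.png"); H=cv2.cvtColor(t,cv2.COLOR_BGR2HSV)
for nm,lo,hi,roi in[("B",(100,130,40),(120,255,255),(303,175,36,38)),("O",(3,150,60),(14,255,255),(345,172,45,38)),("G",(50,110,40),(85,255,255),(262,178,36,36))]:
    x,y,w,h=roi;m=cv2.inRange(H[y:y+h,x:x+w],lo,hi)
    c=max(cv2.findContours(m,0,1)[0],key=cv2.contourArea)[:,0]+[x,y]
    p=np.array([onz("top",a,b,36)[:2] for a,b in c],np.float32)
    cc,r=cv2.minEnclosingCircle(p); e=cv2.fitEllipse(cv2.convexHull(p))
    print("ring",nm,np.round(cc,1),round(r,1),np.round(e[0],1),np.round(e[1],1))
    for b in blobs(t,(0,0,120),(180,70,255),(x,y,w,h+10),4):
        q=onz("top",*b[1],20)[:2];d=q-cc; print("  white",b[0],q.round(1),np.linalg.norm(d).round(1),np.degrees(np.arctan2(d[1],d[0])).round(1))
    z=cv2.inRange(H[y:y+h+10,x:x+w],(0,0,120),(180,70,255))
    n,l,s_,_=cv2.connectedComponentsWithStats(z)
    for i in range(1,n):
        if 8<s_[i,4]<60:
            P=np.array([onz("top",b+x,a+y,20)[:2] for a,b in np.argwhere(l==i)],np.float32);v=cv2.fitLine(P,2,0,.01,.01)[:2,0];print("  line",np.degrees(np.arctan2(v[1],v[0])).round(1))
t=cv2.imread("pics/top0.png")
for nm,roi in[("sh",(262,258,30,35)),("lo",(308,255,30,35))]:
    x,y,w,h=roi;m=cv2.inRange(cv2.cvtColor(t,cv2.COLOR_BGR2HSV)[y:y+h,x:x+w],(0,0,130),(180,70,255))|0
    for b in blobs(t,(0,0,150),(180,60,255),roi,20): print(nm,b[0],b[1].round(1),b[2])
    for b in blobs(t,(0,150,60),(3,255,255),roi,3)+blobs(t,(172,120,60),(180,255,255),roi,3): print("   red",b[0],b[1].round(1),onz("top",*b[1],124).round(1)[:2],onz("top",*b[1],6).round(1)[:2])
E
python3 -m jog '[{"dx":0,"dy":0,"dz":-0.03,"wx":0,"wy":0,"wz":0,"grip":0},{"dx":0,"dy":0,"dz":-0.025,"wx":0,"wy":0,"wz":0,"grip":0},{"dx":0,"dy":0,"dz":-0.014,"wx":0,"wy":0,"wz":0,"grip":0},{"dx":0,"dy":0,"dz":0,"wx":0,"wy":0,"wz":0,"grip":0},{"dx":0,"dy":0,"dz":0,"wx":0,"wy":0,"wz":0,"grip":0}]' 20
python3 -m jog '[{"dx":0,"dy":0,"dz":0,"wx":0,"wy":0,"wz":0,"grip":1},{"dx":0,"dy":0,"dz":0,"wx":0,"wy":0,"wz":0,"grip":1},{"dx":0,"dy":0,"dz":0,"wx":0,"wy":0,"wz":0,"grip":1},{"dx":0,"dy":0,"dz":0,"wx":0,"wy":0,"wz":0,"grip":1},{"dx":0,"dy":0,"dz":0,"wx":0,"wy":0,"wz":0,"grip":1},{"dx":0,"dy":0,"dz":0,"wx":0,"wy":0,"wz":0,"grip":1}]' 20
python3 -m jog '[{"dx":0,"dy":0,"dz":0.01,"wx":0,"wy":0,"wz":0,"grip":1},{"dx":0,"dy":0,"dz":0.02,"wx":0,"wy":0,"wz":0,"grip":1},{"dx":0,"dy":0,"dz":0.03,"wx":0,"wy":0,"wz":0,"grip":1},{"dx":0,"dy":0,"dz":0.04,"wx":0,"wy":0,"wz":0,"grip":1},{"dx":0,"dy":0,"dz":0,"wx":0,"wy":0,"wz":0,"grip":1}]'
```

```text
ring B [629.1  70.5] 33.4 [629.2  70.4] [63.7 66.1]
  white 19 [594.1  93.4] 41.8 146.8
  line -30.3
ring O [634.5 -28.7] 34.2 [634.6 -28.6] [63.5 67.9]
  white 20 [597.4 -46.3] 41.1 -154.6
  line 26.9
ring G [623.7 170.5] 33.0 [623.7 170.3] [62.9 65.1]
   red 11 [273.4 275.6] [425.8 174.1] [437.  187.9]
   red 5 [270.4 284.2] [407.6 180.2] [416.6 194.7]
   red 12 [326.6 267.4] [442.5  60.5] [455.8  60.3]
   red 3 [333. 267.] [443.3  46.8] [456.7  44.9]
time_s: 16.3
ee_pos: [429.1, 168.8, 98.8]
ee_rot: [-180.0, -0.2, 14.1]
force: [0.2, -0.1, 0.6]
gripper_width: 45.5
time_s: 16.9
ee_pos: [428.4, 168.7, 98.2]
ee_rot: [-180.0, -0.1, 14.1]
force: [-0.7, -1.6, 6.6]
gripper_width: 30.3
time_s: 17.4
ee_pos: [430.6, 169.6, 202.2]
ee_rot: [-179.9, -0.6, 14.1]
force: [0.1, 0.8, -2.4]
gripper_width: 30.8
```

```bash
python3 -m jog '[{"dx":0,"dy":0,"dz":0.03,"wx":0,"wy":0,"wz":0,"grip":1},{"dx":0,"dy":0,"dz":0.033,"wx":0,"wy":0,"wz":0,"grip":1},{"dx":0.034,"dy":-0.016,"dz":0,"wx":0,"wy":0,"wz":0.106,"grip":1},{"dx":0.034,"dy":-0.016,"dz":0,"wx":0,"wy":0,"wz":0.106,"grip":1},{"dx":0.034,"dy":-0.016,"dz":0,"wx":0,"wy":0,"wz":0.106,"grip":1},{"dx":0.034,"dy":-0.016,"dz":0,"wx":0,"wy":0,"wz":0.106,"grip":1},{"dx":0.034,"dy":-0.016,"dz":0,"wx":0,"wy":0,"wz":0.106,"grip":1},{"dx":0.034,"dy":-0.016,"dz":0,"wx":0,"wy":0,"wz":0.107,"grip":1},{"dx":-0.001,"dy":-0.001,"dz":0,"wx":0,"wy":0,"wz":0,"grip":1},{"dx":0,"dy":0,"dz":0,"wx":0,"wy":0,"wz":0,"grip":1}]'
python3 -m jog '[{"dx":0,"dy":0,"dz":-0.04,"wx":0,"wy":0,"wz":0,"grip":1},{"dx":0,"dy":0,"dz":-0.04,"wx":0,"wy":0,"wz":0,"grip":1},{"dx":0,"dy":0,"dz":-0.025,"wx":0,"wy":0,"wz":0,"grip":1},{"dx":0,"dy":0,"dz":-0.01,"wx":0,"wy":0,"wz":0,"grip":1},{"dx":0,"dy":0,"dz":0,"wx":0,"wy":0,"wz":0,"grip":1},{"dx":0,"dy":0,"dz":0,"wx":0,"wy":0,"wz":0,"grip":1}]'
python3 - <<'E'
from h import *
t=snap("top",6);s=snap("side",6);print(env.state()['ee_pos'],env.state()['ee_rot'],basket(t)[0])
a=cv2.resize(s[190:290,240:340],None,fx=4,fy=4);b=cv2.resize(t[160:260,270:370],None,fx=4,fy=4)
cv2.imwrite("pics/c6.png",np.hstack([a,b])[:,:800])
for b in blobs(s,(0,150,60),(3,255,255),(240,190,100,100),3):
    print(b[0],b[1],onz("side",*b[1],50).round(1))
E
```

```text
time_s: 18.4
ee_pos: [630.0, 71.0, 258.3]
ee_rot: [-179.8, 0.1, 50.5]
force: [-0.5, 0.6, -1.1]
gripper_width: 30.5
time_s: 19.0
ee_pos: [631.1, 71.9, 146.6]
ee_rot: [179.9, -0.1, 50.7]
force: [0.6, -0.0, -1.1]
gripper_width: 30.6
[631.52803617  71.70492728 147.13075356] [ 1.79839969e+02 -1.58112194e-01  5.06428148e+01] (415.801513671875, -314.358154296875)
8 [282.5 245. ] [609.   81.1  50. ]
```

View pics/c6.png

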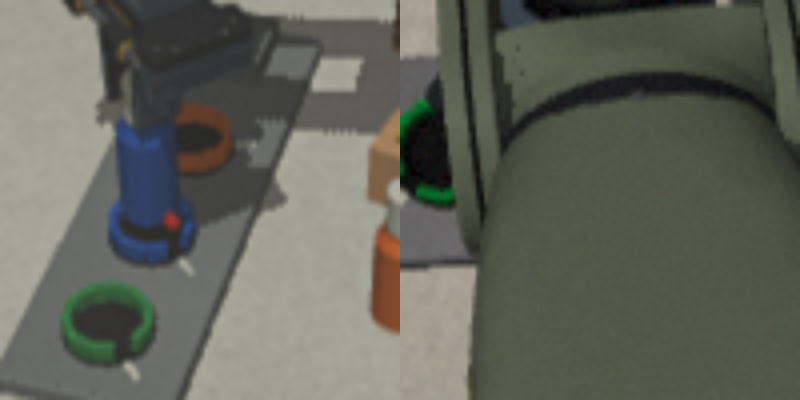

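The key (side crop (172,220)) is right above the blue notch at (172,240). I'll lower it with force checks.

```bash
python3 -m jog '[{"dx":0,"dy":0,"dz":-0.006,"wx":0,"wy":0,"wz":0,"grip":1},{"dx":0,"dy":0,"dz":-0.004,"wx":0,"wy":0,"wz":0,"grip":1},{"dx":0,"dy":0,"dz":-0.003,"wx":0,"wy":0,"wz":0,"grip":1},{"dx":0,"dy":0,"dz":0,"wx":0,"wy":0,"wz":0,"grip":1}]'
python3 -m jog '[{"dx":0,"dy":0,"dz":-0.002,"wx":0,"wy":0,"wz":0,"grip":1},{"dx":0,"dy":0,"dz":-0.002,"wx":0,"wy":0,"wz":0,"grip":1},{"dx":0,"dy":0,"dz":0,"wx":0,"wy":0,"wz":0,"grip":1}]'
```

```text
time_s: 19.5
ee_pos: [630.1, 71.3, 131.3]
ee_rot: [-180.0, 0.1, 50.6]
force: [0.5, -0.9, -1.8]
gripper_width: 30.7
time_s: 19.8
ee_pos: [630.3, 71.4, 127.6]
ee_rot: [-180.0, 0.0, 50.6]
force: [0.3, -0.2, -2.6]
gripper_width: 30.7
```

```bash
python3 -m jog '[{"dx":0,"dy":0,"dz":-0.003,"wx":0,"wy":0,"wz":0,"grip":1},{"dx":0,"dy":0,"dz":-0.002,"wx":0,"wy":0,"wz":0,"grip":1},{"dx":0,"dy":0,"dz":-0.001,"wx":0,"wy":0,"wz":0,"grip":1},{"dx":0,"dy":0,"dz":0,"wx":0,"wy":0,"wz":0,"grip":1}]'
python3 -m jog '[{"dx":0,"dy":0,"dz":-0.001,"wx":0,"wy":0,"wz":0,"grip":1},{"dx":0,"dy":0,"dz":0,"wx":0,"wy":0,"wz":0,"grip":1}]'
```

```text
time_s: 20.2
ee_pos: [630.6, 71.4, 122.5]
ee_rot: [180.0, -0.0, 50.6]
force: [-1.3, -1.2, 2.3]
gripper_width: 30.8
time_s: 20.4
ee_pos: [630.7, 71.5, 122.5]
ee_rot: [179.9, -0.1, 50.6]
force: [-1.7, -0.3, 6.7]
gripper_width: 30.8
```

```bash
python3 -m jog '[{"dx":0,"dy":0,"dz":0.001,"wx":0,"wy":0,"wz":0,"grip":0.2},{"dx":0,"dy":0,"dz":0,"wx":0,"wy":0,"wz":0,"grip":0},{"dx":0,"dy":0,"dz":0,"wx":0,"wy":0,"wz":0,"grip":0},{"dx":0,"dy":0,"dz":0,"wx":0,"wy":0,"wz":0,"grip":0},{"dx":0,"dy":0,"dz":0.02,"wx":0,"wy":0,"wz":0,"grip":0},{"dx":0,"dy":0,"dz":0.03,"wx":0,"wy":0,"wz":0,"grip":0},{"dx":0,"dy":0,"dz":0.04,"wx":0,"wy":0,"wz":0,"grip":0},{"dx":0,"dy":0,"dz":0.04,"wx":0,"wy":0,"wz":0,"grip":0},{"dx":0,"dy":0,"dz":0.018,"wx":0,"wy":0,"wz":0,"grip":0}]'
python3 -m jog '[{"dx":-0.021,"dy":-0.005,"dz":0,"wx":0,"wy":0,"wz":0.135,"grip":0},{"dx":-0.021,"dy":0,"dz":0,"wx":0,"wy":0,"wz":0.135,"grip":0},{"dx":-0.021,"dy":0,"dz":0,"wx":0,"wy":0,"wz":0.135,"grip":0},{"dx":-0.021,"dy":0,"dz":0,"wx":0,"wy":0,"wz":0.135,"grip":0},{"dx":-0.021,"dy":0,"dz":0,"wx":0,"wy":0,"wz":0.135,"grip":0},{"dx":-0.021,"dy":0,"dz":0,"wx":0,"wy":0,"wz":0.135,"grip":0},{"dx":-0.021,"dy":0,"dz":0,"wx":0,"wy":0,"wz":0.135,"grip":0},{"dx":-0.021,"dy":0,"dz":0,"wx":0,"wy":0,"wz":0.135,"grip":0},{"dx":-0.025,"dy":0,"dz":0,"wx":0,"wy":0,"wz":0.131,"grip":0},{"dx":0,"dy":0,"dz":0,"wx":0,"wy":0,"wz":0,"grip":0}]'
python3 -m jog '[{"dx":0,"dy":0,"dz":-0.04,"wx":0,"wy":0,"wz":0,"grip":0},{"dx":0,"dy":0,"dz":-0.04,"wx":0,"wy":0,"wz":0,"grip":0},{"dx":0,"dy":0,"dz":-0.025,"wx":0,"wy":0,"wz":0,"grip":0},{"dx":0,"dy":0,"dz":0,"wx":0,"wy":0,"wz":0,"grip":0}]'
python3 - <<'E'
from h import *
t=snap("top",7);s=snap("side",7);print(env.state()['ee_pos'],env.state()['ee_rot'],basket(t)[0])
a=cv2.resize(s[170:310,240:380],(400,400));b=cv2.resize(t[170:310,270:410],(400,400))
cv2.imwrite("pics/c7.png",np.hstack([a,b])[:,:800])
E
```

```text
time_s: 21.3
ee_pos: [631.9, 71.6, 274.2]
ee_rot: [179.7, -0.3, 50.6]
force: [0.7, 0.1, -0.2]
gripper_width: 46.1
time_s: 22.3
ee_pos: [434.9, 66.3, 270.1]
ee_rot: [-179.9, -0.0, 120.1]
force: [1.2, 0.6, -0.2]
gripper_width: 45.6
time_s: 22.7
ee_pos: [435.5, 66.1, 161.9]
ee_rot: [-179.6, -0.2, 119.9]
force: [0.8, -0.2, -0.1]
gripper_width: 45.5
[438.45858669  66.48820297 165.45123355] [1.79961561e+02 1.49632468e-02 1.19975045e+02] (415.59222412109375, -314.36175537109375)
```

View pics/c7.png

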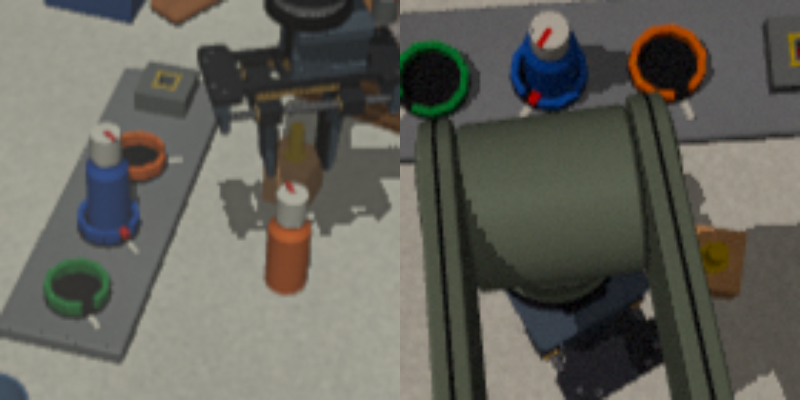

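The shampoo sits home with its key in the notch. The fingers straddle the lotion's cap, so I'll grip and lift.

```bash
python3 -m jog '[{"dx":0,"dy":0,"dz":-0.03,"wx":0,"wy":0,"wz":0,"grip":0},{"dx":0,"dy":0,"dz":-0.025,"wx":0,"wy":0,"wz":0,"grip":0},{"dx":0,"dy":0,"dz":-0.013,"wx":0,"wy":0,"wz":0,"grip":0},{"dx":0,"dy":0,"dz":0,"wx":0,"wy":0,"wz":0,"grip":0},{"dx":0,"dy":0,"dz":0,"wx":0,"wy":0,"wz":0,"grip":0}]' 20
python3 -m jog '[{"dx":0,"dy":0,"dz":0,"wx":0,"wy":0,"wz":0,"grip":1},{"dx":0,"dy":0,"dz":0,"wx":0,"wy":0,"wz":0,"grip":1},{"dx":0,"dy":0,"dz":0,"wx":0,"wy":0,"wz":0,"grip":1},{"dx":0,"dy":0,"dz":0,"wx":0,"wy":0,"wz":0,"grip":1},{"dx":0,"dy":0,"dz":0,"wx":0,"wy":0,"wz":0,"grip":1},{"dx":0,"dy":0,"dz":0,"wx":0,"wy":0,"wz":0,"grip":1}]' 20
python3 -m jog '[{"dx":0,"dy":0,"dz":0.01,"wx":0,"wy":0,"wz":0,"grip":1},{"dx":0,"dy":0,"dz":0.02,"wx":0,"wy":0,"wz":0,"grip":1},{"dx":0,"dy":0,"dz":0.03,"wx":0,"wy":0,"wz":0,"grip":1},{"dx":0,"dy":0,"dz":0.04,"wx":0,"wy":0,"wz":0,"grip":1},{"dx":0,"dy":0,"dz":0.04,"wx":0,"wy":0,"wz":0,"grip":1},{"dx":0,"dy":0,"dz":0.023,"wx":0,"wy":0,"wz":0,"grip":1},{"dx":0,"dy":0,"dz":0,"wx":0,"wy":0,"wz":0,"grip":1}]'
```

```text
time_s: 23.3
ee_pos: [439.2, 66.6, 98.5]
ee_rot: [179.8, 0.1, 120.0]
force: [0.4, 1.1, -0.3]
gripper_width: 46.0
time_s: 23.9
ee_pos: [438.2, 66.4, 98.0]
ee_rot: [179.9, 0.1, 120.0]
force: [-1.5, -0.4, 6.3]
gripper_width: 30.3
time_s: 24.6
ee_pos: [439.3, 66.7, 263.6]
ee_rot: [179.6, 0.2, 120.0]
force: [0.3, -0.1, -2.5]
gripper_width: 30.2
```

```bash
python3 -m jog '[{"dx":0.014,"dy":-0.007,"dz":0,"wx":0,"wy":0,"wz":-0.133,"grip":1},{"dx":0.014,"dy":-0.007,"dz":0,"wx":0,"wy":0,"wz":-0.133,"grip":1},{"dx":0.014,"dy":-0.007,"dz":0,"wx":0,"wy":0,"wz":-0.133,"grip":1},{"dx":0.014,"dy":-0.007,"dz":0,"wx":0,"wy":0,"wz":-0.133,"grip":1},{"dx":0.014,"dy":-0.007,"dz":0,"wx":0,"wy":0,"wz":-0.133,"grip":1},{"dx":0.014,"dy":-0.007,"dz":0,"wx":0,"wy":0,"wz":-0.133,"grip":1},{"dx":0.014,"dy":-0.007,"dz":0,"wx":0,"wy":0,"wz":-0.133,"grip":1},{"dx":0.014,"dy":-0.007,"dz":0,"wx":0,"wy":0,"wz":-0.133,"grip":1},{"dx":0.014,"dy":-0.007,"dz":0,"wx":0,"wy":0,"wz":-0.133,"grip":1},{"dx":0.014,"dy":-0.007,"dz":0,"wx":0,"wy":0,"wz":-0.133,"grip":1}]'
python3 -m jog '[{"dx":0.014,"dy":-0.007,"dz":0,"wx":0,"wy":0,"wz":-0.133,"grip":1},{"dx":0.014,"dy":-0.007,"dz":0,"wx":0,"wy":0,"wz":-0.133,"grip":1},{"dx":0.014,"dy":-0.007,"dz":0,"wx":0,"wy":0,"wz":-0.133,"grip":1},{"dx":0.014,"dy":-0.007,"dz":0,"wx":0,"wy":0,"wz":-0.133,"grip":1},{"dx":0.002,"dy":0.003,"dz":0,"wx":0,"wy":0,"wz":0,"grip":1},{"dx":0,"dy":0,"dz":0,"wx":0,"wy":0,"wz":0,"grip":1}]'
python3 -m jog '[{"dx":0,"dy":0,"dz":-0.04,"wx":0,"wy":0,"wz":0,"grip":1},{"dx":0,"dy":0,"dz":-0.04,"wx":0,"wy":0,"wz":0,"grip":1},{"dx":0,"dy":0,"dz":-0.025,"wx":0,"wy":0,"wz":0,"grip":1},{"dx":0,"dy":0,"dz":-0.01,"wx":0,"wy":0,"wz":0,"grip":1},{"dx":0,"dy":0,"dz":0,"wx":0,"wy":0,"wz":0,"grip":1},{"dx":0,"dy":0,"dz":0,"wx":0,"wy":0,"wz":0,"grip":1}]'
python3 - <<'E'
from h import *
t=snap("top",8);s=snap("side",8);print(env.state()['ee_pos'],env.state()['ee_rot'],basket(t)[0])
for b in blobs(s,(0,150,60),(3,255,255),(270,190,60,60),3): print(b[0],b[1],onz("side",*b[1],54).round(1))
crop(s,250,180,80,80,5,"c8")
E
```

```text
time_s: 25.6
ee_pos: [577.0, -3.9, 257.8]
ee_rot: [-179.8, 0.2, 43.5]
force: [0.0, 0.4, -0.7]
gripper_width: 30.6
time_s: 26.2
ee_pos: [634.6, -28.0, 258.1]
ee_rot: [-179.9, 0.2, 13.5]
force: [0.0, -0.3, -1.0]
gripper_width: 30.4
time_s: 26.8
ee_pos: [636.2, -28.4, 146.5]
ee_rot: [180.0, -0.1, 13.4]
force: [-0.8, -0.4, -0.9]
gripper_width: 30.5
[636.59479707 -28.55498777 147.07155804] [179.9304795   -0.20964773  13.36926805] (415.0367736816406, -318.61529541015625)
3 [278. 217.] [664.7 -25.   54. ]
```

View pics/c8.png

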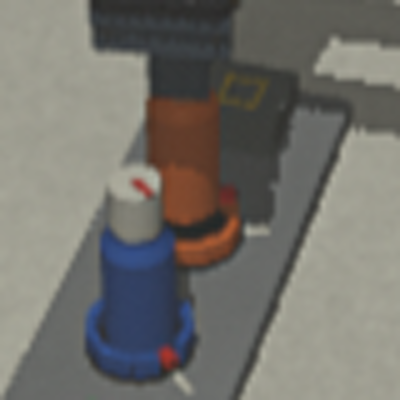

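```bash
python3 - <<'E'
from h import *
s=cv2.imread("pics/side8.png")
for b in blobs(s,(0,120,20),(5,255,140),(288,210,20,18),2)+blobs(s,(165,120,20),(180,255,140),(288,210,20,18),2): print(b[0],b[1],b[2],onz("side",*b[1],55).round(1))
for a in(-146,-150,-154,-158,-162):
    r=np.radians(a);print(a,proj("side",[636+29*np.cos(r),-28.4+29*np.sin(r),54]).round(1))
E
```

```text
9 [295. 219.] [294 218   3   3] [611.6 -32.8  55. ]
-146 [296.2 216.8]
-150 [296.3 217.3]
-154 [296.4 217.7]
-158 [296.5 218.1]
-162 [296.5 218.6]
```

```bash
python3 -m jog '[{"dx":0,"dy":0,"dz":-0.006,"wx":0,"wy":0,"wz":0,"grip":1},{"dx":0,"dy":0,"dz":-0.004,"wx":0,"wy":0,"wz":0,"grip":1},{"dx":0,"dy":0,"dz":-0.002,"wx":0,"wy":0,"wz":0,"grip":1},{"dx":0,"dy":0,"dz":0,"wx":0,"wy":0,"wz":0,"grip":1}]'
python3 -m jog '[{"dx":0,"dy":0,"dz":-0.002,"wx":0,"wy":0,"wz":0,"grip":1},{"dx":0,"dy":0,"dz":-0.002,"wx":0,"wy":0,"wz":0,"grip":1},{"dx":0,"dy":0,"dz":0,"wx":0,"wy":0,"wz":0,"grip":1}]'
```

```text
time_s: 27.3
ee_pos: [635.2, -28.6, 132.5]
ee_rot: [-180.0, 0.1, 13.3]
force: [-0.3, -0.7, -1.0]
gripper_width: 30.6
time_s: 27.6
ee_pos: [635.3, -28.6, 128.6]
ee_rot: [-180.0, 0.0, 13.3]
force: [-1.0, -0.8, -2.0]
gripper_width: 30.6
```

```bash
python3 -m jog '[{"dx":0,"dy":0,"dz":-0.003,"wx":0,"wy":0,"wz":0,"grip":1},{"dx":0,"dy":0,"dz":-0.002,"wx":0,"wy":0,"wz":0,"grip":1},{"dx":0,"dy":0,"dz":-0.001,"wx":0,"wy":0,"wz":0,"grip":1},{"dx":0,"dy":0,"dz":0,"wx":0,"wy":0,"wz":0,"grip":1}]'
python3 -m jog '[{"dx":0,"dy":0,"dz":-0.001,"wx":0,"wy":0,"wz":0,"grip":1},{"dx":0,"dy":0,"dz":-0.001,"wx":0,"wy":0,"wz":0,"grip":1},{"dx":0,"dy":0,"dz":0,"wx":0,"wy":0,"wz":0,"grip":1}]'
```

```text
time_s: 28.0
ee_pos: [635.4, -28.6, 122.7]
ee_rot: [-180.0, 0.0, 13.3]
force: [-0.3, -0.3, -2.5]
gripper_width: 30.4
time_s: 28.3
ee_pos: [635.9, -28.5, 122.1]
ee_rot: [180.0, -0.1, 13.3]
force: [-1.1, 0.4, 4.3]
gripper_width: 30.3
```

```bash
python3 -m jog '[{"dx":0,"dy":0,"dz":0.001,"wx":0,"wy":0,"wz":0,"grip":0.2},{"dx":0,"dy":0,"dz":0,"wx":0,"wy":0,"wz":0,"grip":0},{"dx":0,"dy":0,"dz":0,"wx":0,"wy":0,"wz":0,"grip":0},{"dx":0,"dy":0,"dz":0,"wx":0,"wy":0,"wz":0,"grip":0},{"dx":0,"dy":0,"dz":0.02,"wx":0,"wy":0,"wz":0,"grip":0},{"dx":0,"dy":0,"dz":0.03,"wx":0,"wy":0,"wz":0,"grip":0},{"dx":0,"dy":0,"dz":0.04,"wx":0,"wy":0,"wz":0,"grip":0},{"dx":0,"dy":0,"dz":0.04,"wx":0,"wy":0,"wz":0,"grip":0},{"dx":0,"dy":0,"dz":0.009,"wx":0,"wy":0,"wz":0,"grip":0}]'
python3 -m jog '[{"dx":-0.042,"dy":-0.008,"dz":0,"wx":0,"wy":0,"wz":0,"grip":0},{"dx":-0.042,"dy":-0.008,"dz":0,"wx":0,"wy":0,"wz":0,"grip":0},{"dx":-0.042,"dy":-0.008,"dz":0,"wx":0,"wy":0,"wz":0,"grip":0},{"dx":-0.042,"dy":-0.008,"dz":0,"wx":0,"wy":0,"wz":0,"grip":0},{"dx":-0.001,"dy":0.001,"dz":0,"wx":0,"wy":0,"wz":0,"grip":0},{"dx":0,"dy":0,"dz":-0.04,"wx":0,"wy":0,"wz":0,"grip":0},{"dx":0,"dy":0,"dz":-0.04,"wx":0,"wy":0,"wz":0,"grip":0},{"dx":0,"dy":0,"dz":-0.03,"wx":0,"wy":0,"wz":0,"grip":0},{"dx":0,"dy":0,"dz":0,"wx":0,"wy":0,"wz":0,"grip":0},{"dx":0,"dy":0,"dz":0,"wx":0,"wy":0,"wz":0,"grip":0}]'
python3 - <<'E'
from h import *
t=snap("top",9);s=snap("side",9);print(env.state()['ee_pos'],env.state()['ee_rot'],basket(t)[0])
a=cv2.resize(s[150:290,250:390],(400,400));b=cv2.resize(t[150:350,240:640],(400,200))
b=np.vstack([b,cv2.resize(t[155:235,255:415],(400,200))])
cv2.imwrite("pics/c9.png",np.hstack([a,b])[:,:800])
E
```

```text
time_s: 29.2
ee_pos: [637.6, -28.7, 266.5]
ee_rot: [179.8, -0.5, 13.3]
force: [0.5, -0.1, 0.2]
gripper_width: 45.6
time_s: 30.2
ee_pos: [467.1, -59.6, 151.1]
ee_rot: [-180.0, 0.0, 13.3]
force: [0.2, 0.0, -0.5]
gripper_width: 45.7
[468.12751729 -59.7378659  152.54740517] [179.92540306  -0.18184678  13.34242222] (410.1776123046875, -343.60174560546875)
```

View pics/c9.png

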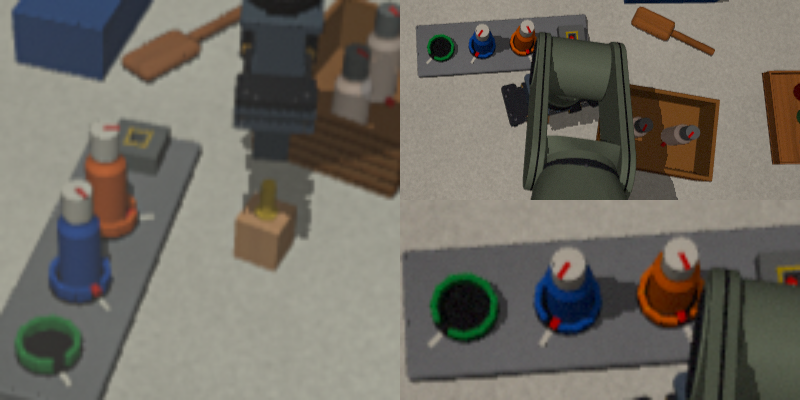

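Both refills are home with their keys in the notches, and both empties stand in the basket. The gripper is above the pin.

```bash
python3 -m jog '[{"dx":-0.001,"dy":0,"dz":-0.03,"wx":0,"wy":0,"wz":0,"grip":0},{"dx":0,"dy":0,"dz":-0.03,"wx":0,"wy":0,"wz":0,"grip":0},{"dx":0,"dy":0,"dz":-0.015,"wx":0,"wy":0,"wz":0,"grip":0},{"dx":0,"dy":0,"dz":-0.01,"wx":0,"wy":0,"wz":0,"grip":0},{"dx":0,"dy":0,"dz":0,"wx":0,"wy":0,"wz":0,"grip":0},{"dx":0,"dy":0,"dz":0,"wx":0,"wy":0,"wz":0,"grip":0}]' 20
python3 -m jog '[{"dx":0,"dy":0,"dz":0,"wx":0,"wy":0,"wz":0,"grip":1},{"dx":0,"dy":0,"dz":0,"wx":0,"wy":0,"wz":0,"grip":1},{"dx":0,"dy":0,"dz":0,"wx":0,"wy":0,"wz":0,"grip":1},{"dx":0,"dy":0,"dz":0,"wx":0,"wy":0,"wz":0,"grip":1},{"dx":0,"dy":0,"dz":0,"wx":0,"wy":0,"wz":0,"grip":1},{"dx":0,"dy":0,"dz":0,"wx":0,"wy":0,"wz":0,"grip":1},{"dx":0,"dy":0,"dz":0,"wx":0,"wy":0,"wz":0,"grip":1},{"dx":0,"dy":0,"dz":0,"wx":0,"wy":0,"wz":0,"grip":1}]' 25
```

```text
time_s: 30.9
ee_pos: [466.7, -59.8, 67.1]
ee_rot: [179.9, -0.1, 13.3]
force: [0.3, -0.3, 0.0]
gripper_width: 45.5
time_s: 31.7
ee_pos: [465.6, -59.6, 66.2]
ee_rot: [180.0, -0.0, 13.3]
force: [-0.2, 0.0, 3.7]
gripper_width: 15.5
```

```bash
python3 -m jog '[{"dx":0,"dy":0,"dz":0.02,"wx":0,"wy":0,"wz":0,"grip":1},{"dx":0,"dy":0,"dz":0.03,"wx":0,"wy":0,"wz":0,"grip":1},{"dx":0,"dy":0,"dz":0.04,"wx":0,"wy":0,"wz":0,"grip":1},{"dx":0,"dy":0,"dz":0.03,"wx":0,"wy":0,"wz":0,"grip":1},{"dx":0.035,"dy":-0.017,"dz":0,"wx":0,"wy":0,"wz":0,"grip":1},{"dx":0.035,"dy":-0.017,"dz":0,"wx":0,"wy":0,"wz":0,"grip":1},{"dx":0.035,"dy":-0.017,"dz":0,"wx":0,"wy":0,"wz":0,"grip":1},{"dx":0.035,"dy":-0.017,"dz":0,"wx":0,"wy":0,"wz":0,"grip":1},{"dx":0.035,"dy":-0.017,"dz":0,"wx":0,"wy":0,"wz":0,"grip":1},{"dx":0.002,"dy":0.001,"dz":0,"wx":0,"wy":0,"wz":0,"grip":1}]'
python3 -m jog '[{"dx":0,"dy":0,"dz":-0.03,"wx":0,"wy":0,"wz":0,"grip":1},{"dx":0,"dy":0,"dz":-0.03,"wx":0,"wy":0,"wz":0,"grip":1},{"dx":0,"dy":0,"dz":-0.011,"wx":0,"wy":0,"wz":0,"grip":1},{"dx":0,"dy":0,"dz":0,"wx":0,"wy":0,"wz":0,"grip":1},{"dx":0,"dy":0,"dz":0,"wx":0,"wy":0,"wz":0,"grip":1}]'
python3 - <<'E'
from h import *
s=snap("side",10);p=env.state()['ee_pos'];print(p)
u,v=proj("side",[642.2,-144,46]);print(u,v,proj("side",[p[0],p[1],55]))
crop(s,int(u)-40,int(v)-50,80,80,5,"c10")
E
```

```text
time_s: 32.7
ee_pos: [645.7, -145.7, 183.9]
ee_rot: [179.9, -0.0, 13.3]
force: [-0.6, 0.7, -0.5]
gripper_width: 15.0
time_s: 33.2
ee_pos: [642.9, -143.5, 116.0]
ee_rot: [180.0, -0.1, 13.3]
force: [-0.2, 0.1, 0.3]
gripper_width: 15.4
[ 643.35409934 -143.68937029  116.66500798]
297.8794836310958 197.62436251411242 [297.49935117 195.45703709]
```

View pics/c10.png

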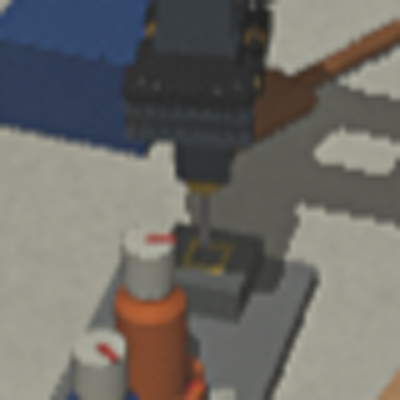

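The pin tip (crop (205,238)) is above the yellow-framed well at (208,254). I'll lower and press.

```bash
python3 -m jog '[{"dx":0,"dy":0,"dz":-0.01,"wx":0,"wy":0,"wz":0,"grip":1},{"dx":0,"dy":0,"dz":-0.006,"wx":0,"wy":0,"wz":0,"grip":1},{"dx":0,"dy":0,"dz":-0.004,"wx":0,"wy":0,"wz":0,"grip":1},{"dx":0,"dy":0,"dz":0,"wx":0,"wy":0,"wz":0,"grip":1}]'
python3 -m jog '[{"dx":0,"dy":0,"dz":-0.002,"wx":0,"wy":0,"wz":0,"grip":1},{"dx":0,"dy":0,"dz":-0.002,"wx":0,"wy":0,"wz":0,"grip":1},{"dx":0,"dy":0,"dz":-0.001,"wx":0,"wy":0,"wz":0,"grip":1},{"dx":0,"dy":0,"dz":0,"wx":0,"wy":0,"wz":0,"grip":1}]'
python3 -m jog '[{"dx":0,"dy":0,"dz":-0.001,"wx":0,"wy":0,"wz":0,"grip":1},{"dx":0,"dy":0,"dz":-0.001,"wx":0,"wy":0,"wz":0,"grip":1},{"dx":0,"dy":0,"dz":0,"wx":0,"wy":0,"wz":0,"grip":1},{"dx":0,"dy":0,"dz":0,"wx":0,"wy":0,"wz":0,"grip":1}]'
```

```text
time_s: 33.65
ee_pos: [642.2, -143.5, 94.3]
ee_rot: [-180.0, 0.0, 13.3]
force: [-0.9, 0.8, -0.8]
gripper_width: 15.6
time_s: 34.05
ee_pos: [642.6, -143.6, 90.3]
ee_rot: [180.0, -0.0, 13.3]
force: [-0.1, 0.0, 3.2]
gripper_width: 15.2
time_s: 34.45
ee_pos: [642.8, -143.7, 89.0]
ee_rot: [180.0, -0.1, 13.3]
force: [-2.1, 1.3, 7.4]
gripper_width: 15.5
```

```bash
python3 -m jog '[{"dx":0,"dy":0,"dz":-0.001,"wx":0,"wy":0,"wz":0,"grip":1},{"dx":0,"dy":0,"dz":0,"wx":0,"wy":0,"wz":0,"grip":1},{"dx":0,"dy":0,"dz":0,"wx":0,"wy":0,"wz":0,"grip":1},{"dx":0,"dy":0,"dz":0,"wx":0,"wy":0,"wz":0,"grip":1}]'
```

```text
time_s: 34.85
ee_pos: [643.0, -143.7, 88.9]
ee_rot: [179.9, -0.1, 13.3]
force: [-1.8, 0.7, 9.2]
gripper_width: 15.3
```

```bash
python3 -m jog '[{"dx":0,"dy":0,"dz":0.01,"wx":0,"wy":0,"wz":0,"grip":1},{"dx":0,"dy":0,"dz":0.02,"wx":0,"wy":0,"wz":0,"grip":1},{"dx":0,"dy":0,"dz":0.03,"wx":0,"wy":0,"wz":0,"grip":1},{"dx":0,"dy":0,"dz":0.039,"wx":0,"wy":0,"wz":0,"grip":1},{"dx":-0.002,"dy":-0.001,"dz":0,"wx":0,"wy":0,"wz":0,"grip":1},{"dx":-0.035,"dy":0.017,"dz":0,"wx":0,"wy":0,"wz":0,"grip":1},{"dx":-0.035,"dy":0.017,"dz":0,"wx":0,"wy":0,"wz":0,"grip":1},{"dx":-0.035,"dy":0.017,"dz":0,"wx":0,"wy":0,"wz":0,"grip":1},{"dx":-0.035,"dy":0.017,"dz":0,"wx":0,"wy":0,"wz":0,"grip":1},{"dx":-0.035,"dy":0.017,"dz":0,"wx":0,"wy":0,"wz":0,"grip":1}]'
python3 -m jog '[{"dx":0,"dy":0,"dz":-0.02,"wx":0,"wy":0,"wz":0,"grip":1},{"dx":0,"dy":0,"dz":-0.02,"wx":0,"wy":0,"wz":0,"grip":1},{"dx":0,"dy":0,"dz":-0.01,"wx":0,"wy":0,"wz":0,"grip":1},{"dx":0,"dy":0,"dz":0,"wx":0,"wy":0,"wz":0,"grip":1},{"dx":0,"dy":0,"dz":-0.01,"wx":0,"wy":0,"wz":0,"grip":1},{"dx":0,"dy":0,"dz":-0.01,"wx":0,"wy":0,"wz":0,"grip":1},{"dx":0,"dy":0,"dz":-0.005,"wx":0,"wy":0,"wz":0,"grip":1},{"dx":0,"dy":0,"dz":-0.005,"wx":0,"wy":0,"wz":0,"grip":1},{"dx":0,"dy":0,"dz":0,"wx":0,"wy":0,"wz":0,"grip":1}]'
```

```text
time_s: 35.85
ee_pos: [463.5, -59.0, 185.1]
ee_rot: [-180.0, 0.1, 13.3]
force: [0.8, -0.7, -0.0]
gripper_width: 15.7
time_s: 36.75
ee_pos: [465.1, -59.5, 105.3]
ee_rot: [-180.0, 0.1, 13.3]
force: [0.5, 0.1, -0.3]
gripper_width: 15.2
```

```bash
python3 -m jog '[{"dx":0,"dy":0,"dz":-0.01,"wx":0,"wy":0,"wz":0,"grip":1},{"dx":0,"dy":0,"dz":-0.01,"wx":0,"wy":0,"wz":0,"grip":1},{"dx":0,"dy":0,"dz":-0.01,"wx":0,"wy":0,"wz":0,"grip":1},{"dx":0,"dy":0,"dz":-0.005,"wx":0,"wy":0,"wz":0,"grip":1},{"dx":0,"dy":0,"dz":-0.003,"wx":0,"wy":0,"wz":0,"grip":1},{"dx":0,"dy":0,"dz":0,"wx":0,"wy":0,"wz":0,"grip":1},{"dx":0,"dy":0,"dz":-0.001,"wx":0,"wy":0,"wz":0,"grip":1},{"dx":0,"dy":0,"dz":0,"wx":0,"wy":0,"wz":0,"grip":1}]'
```

```text
time_s: 37.55
ee_pos: [465.7, -59.6, 67.2]
ee_rot: [180.0, -0.0, 13.3]
force: [-0.3, -0.2, -0.1]
gripper_width: 15.4
```

```bash
python3 -m jog '[{"dx":0,"dy":0,"dz":-0.001,"wx":0,"wy":0,"wz":0,"grip":1},{"dx":0,"dy":0,"dz":0,"wx":0,"wy":0,"wz":0,"grip":1}]'
python3 -m jog '[{"dx":0,"dy":0,"dz":0,"wx":0,"wy":0,"wz":0,"grip":0.4},{"dx":0,"dy":0,"dz":0,"wx":0,"wy":0,"wz":0,"grip":0.2},{"dx":0,"dy":0,"dz":0,"wx":0,"wy":0,"wz":0,"grip":0},{"dx":0,"dy":0,"dz":0,"wx":0,"wy":0,"wz":0,"grip":0},{"dx":0,"dy":0,"dz":0,"wx":0,"wy":0,"wz":0,"grip":0},{"dx":0,"dy":0,"dz":0.02,"wx":0,"wy":0,"wz":0,"grip":0},{"dx":0,"dy":0,"dz":0.03,"wx":0,"wy":0,"wz":0,"grip":0},{"dx":0,"dy":0,"dz":0.04,"wx":0,"wy":0,"wz":0,"grip":0},{"dx":0,"dy":0,"dz":0.04,"wx":0,"wy":0,"wz":0,"grip":0},{"dx":0,"dy":0,"dz":0.03,"wx":0,"wy":0,"wz":0,"grip":0}]'
python3 -m jog '[{"dx":-0.03,"dy":0.02,"dz":0.03,"wx":0,"wy":0,"wz":0,"grip":0},{"dx":-0.03,"dy":0.04,"dz":0,"wx":0,"wy":0,"wz":0,"grip":0},{"dx":-0.03,"dy":0.04,"dz":0,"wx":0,"wy":0,"wz":0,"grip":0},{"dx":0,"dy":0.04,"dz":0,"wx":0,"wy":0,"wz":0,"grip":0},{"dx":0,"dy":0.04,"dz":0,"wx":0,"wy":0,"wz":0,"grip":0},{"dx":0,"dy":0.04,"dz":0,"wx":0,"wy":0,"wz":0,"grip":0},{"dx":0,"dy":0.04,"dz":0,"wx":0,"wy":0,"wz":0,"grip":0},{"dx":0,"dy":0,"dz":0,"wx":0,"wy":0,"wz":0,"grip":0},{"dx":0,"dy":0,"dz":0,"wx":0,"wy":0,"wz":0,"grip":0}]'
python3 - <<'E'
from h import *
t=snap("top",11);s=snap("side",11);print(basket(t))
a=cv2.resize(s[140:300,230:430],(400,320));b=cv2.resize(t[150:350,240:640],(400,200));b=cv2.resize(t[155:345,255:565],(400,245))
cv2.imwrite("pics/c11.png",np.hstack([a,cv2.copyMakeBorder(b,0,75,0,0,0)]))
E
```

```text
time_s: 37.75
ee_pos: [465.8, -59.6, 66.3]
ee_rot: [180.0, -0.0, 13.3]
force: [0.5, -0.0, 0.9]
gripper_width: 15.4
time_s: 38.75
ee_pos: [465.9, -59.6, 228.5]
ee_rot: [179.9, -0.1, 13.3]
force: [-0.0, -0.1, -1.0]
gripper_width: 45.4
time_s: 39.65
ee_pos: [375.1, 200.7, 255.7]
ee_rot: [179.9, 0.1, 13.5]
force: [-0.5, 0.0, -0.5]
gripper_width: 45.9
((409.654052734375, -297.10455322265625), (257.7115783691406, 185.30868530273438), 79.25987243652344)
```

View pics/c11.png

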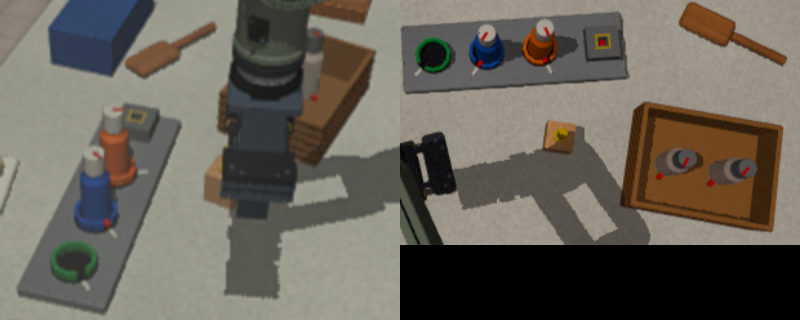

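The refills, pin and empties are all in place. The basket has been knocked about 18 mm aside, but both empties still stand inside it, so I'm handing in.

```bash
python3 -c "
from workcell import env
print(env.job_done())"
```

```text
the job is handed in; nothing more can be done
None
```

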